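# Pack a catering order and ring for collection

## Task

Make up the delivery order: set the four cartons upright on the yellow board, one squarely in each outline so that they interlock as a pinwheel, and seat every sauce pot upright and fully home in a conical well of the steel carrier (any pot in any well). When all of it is in place, press the bell to call for collection, and leave the other kitchen things where they are.

Things in the scene. Friction and masses are not known exactly. Their poses are not given: they have to be found in the camera images.
- board: Yellow plastic packing board, 200 x 200 mm, 6 mm thick, fixed to the counter; origin at the centre of its underside, x and y along its edges. Four dark outlines of 100 x 60 mm on its top run round as a pinwheel (one along each edge of the board, each end facing the side of the next, 6 mm apart, with a small empty square in the middle).
- carrier: Steel carrier for sauce pots, 245 x 82 mm, fixed to the counter; a flat 6 mm base plate with three upright conical cups in a row along its own x axis, 80 mm apart, their mouths 52 mm above the counter. Origin at the centre of its underside.
- bell (a joint): Plunger of the service bell, 0 at rest, 0.006 m fully down; a spring returns it; fully down takes about 5 N. It rings at half its travel.
- bell_top (a point): Top centre of the bell's round plunger (36 mm across, black, on a low steel housing); it is pressed straight down.
- place1 (a point): Centre of outline 1 on the board's top face (6 mm above the counter); its long side runs along the board's x axis.
- place2 (a point): Centre of outline 2 on the board's top face (6 mm above the counter); its long side runs along the board's y axis.
- place3 (a point): Centre of outline 3 on the board's top face (6 mm above the counter); its long side runs along the board's x axis.
- place4 (a point): Centre of outline 4 on the board's top face (6 mm above the counter); its long side runs along the board's y axis.
- well1 (a point): Centre of the mouth of a conical well of the carrier. The well is 57 mm across at the mouth, narrowing downwards at about 14 degrees to the wall, matching the pots. A seated pot bears on the cone, its middle about 11 mm above this point, its underside about 39 mm below it.
- well2 (a point): Centre of the mouth of a conical well of the carrier. The well is 57 mm across at the mouth, narrowing downwards at about 14 degrees to the wall, matching the pots. A seated pot bears on the cone, its middle about 11 mm above this point, its underside about 39 mm below it.
- well3 (a point): Centre of the mouth of a conical well of the carrier. The well is 57 mm across at the mouth, narrowing downwards at about 14 degrees to the wall, matching the pots. A seated pot bears on the cone, its middle about 11 mm above this point, its underside about 39 mm below it.
- carton1_mid (a point): Middle of a cardboard gable carton (all four alike, about 0.2 kg): box body 100 mm (its x) x 60 mm (its y) x 50 mm high, low sloping roof to 66 mm, and on top an upright carrying ridge along its x axis, 70 mm long and 10 mm thick, whose top is 108 mm above the underside. This point is half-way up, 54 mm above the underside; z is up. Lift it by the ridge. Either way round is fine.
- carton2_mid (a point): Middle of a cardboard gable carton (all four alike, about 0.2 kg): box body 100 mm (its x) x 60 mm (its y) x 50 mm high, low sloping roof to 66 mm, and on top an upright carrying ridge along its x axis, 70 mm long and 10 mm thick, whose top is 108 mm above the underside. This point is half-way up, 54 mm above the underside; z is up. Lift it by the ridge. Either way round is fine.
- carton3_mid (a point): Middle of a cardboard gable carton (all four alike, about 0.2 kg): box body 100 mm (its x) x 60 mm (its y) x 50 mm high, low sloping roof to 66 mm, and on top an upright carrying ridge along its x axis, 70 mm long and 10 mm thick, whose top is 108 mm above the underside. This point is half-way up, 54 mm above the underside; z is up. Lift it by the ridge. Either way round is fine.
- carton4_mid (a point): Middle of a cardboard gable carton (all four alike, about 0.2 kg): box body 100 mm (its x) x 60 mm (its y) x 50 mm high, low sloping roof to 66 mm, and on top an upright carrying ridge along its x axis, 70 mm long and 10 mm thick, whose top is 108 mm above the underside. This point is half-way up, 54 mm above the underside; z is up. Lift it by the ridge. Either way round is fine.
- pot1_mid (a point): Middle of a lidded steel sauce pot (all alike, about 0.3 kg, two or three are there): 100 mm tall; its lower 45 mm is a cone, 38 mm across at the foot and 60 mm across at the top, above that a straight collar 60 mm across with a flat white lid. This point is half-way up, 50 mm above the underside; z is up. Grip it by the collar.
- pot2_mid (a point): Middle of a lidded steel sauce pot (all alike, about 0.3 kg, two or three are there): 100 mm tall; its lower 45 mm is a cone, 38 mm across at the foot and 60 mm across at the top, above that a straight collar 60 mm across with a flat white lid. This point is half-way up, 50 mm above the underside; z is up. Grip it by the collar.
- pot3_mid (a point): Middle of a lidded steel sauce pot (all alike, about 0.3 kg, two or three are there): 100 mm tall; its lower 45 mm is a cone, 38 mm across at the foot and 60 mm across at the top, above that a straight collar 60 mm across with a flat white lid. This point is half-way up, 50 mm above the underside; z is up. Grip it by the collar.
- oil: Green oil bottle, 64 mm across, 200 mm tall; not part of the order, to be left alone. Origin at its underside.
- bowl: Steel bowl, 100 mm across; not part of the order, to be left alone. Origin at its underside.
- spoon: Serving spoon lying on the counter; not part of the order, to be left alone. Origin at its underside.
- tin: Tin, 74 mm across, 110 mm tall; not part of the order, to be left alone. Origin at its underside.
Things that resemble listed ones, but are neither listed nor needed, are in the scene too. Leave any blue look-alike of the part that bears carton3_mid alone.

How it is judged:
By the outcome, as a careful person would: the job done as asked, in the order asked, and still so for the second after the job is handed in, with the robot touching nothing.
Of pot1, pot2, pot3 only 2 to 3 are there at a start; the rules pass over those that are not, and their reading is None.
At some moment in a run one of carton1, carton2, carton3, carton4 may be knocked a few centimetres aside while the robot is not near it.
It also fails if it takes over 210 s, if anything falls off the work surface, if the arm or the gripper's body presses on something with over 40 N, if the wrist force passes 120 N, or if a joint passes its speed limit or range.

## Robot

A 6-joint arm with a two-finger parallel gripper is mounted at the origin on the work surface. World frame = base frame: x ahead of the robot, y to its left, z up, the work surface at z = 0. Lengths are in m, angles in rad, forces in N, time in s.
With the tool pointing down it reaches from about 0.225 to 0.875 m from the base axis. Payload 3.4 kg.
Tool frame: the origin (TCP) lies on the centre line of the jaws, within the pads' length; the fingertips stand 17 mm ahead of it and the grasp point (between the pads) lies 2 mm behind it (nose_length is the distance from the TCP to the fingertips, in m); z points along the fingers, y is the line along which they close (so a half turn about z gives the same grasp; the last joint's range is limited). The gripper opens to 85 mm and grips with 20 to 120 N. Pads are 22 mm wide; open, the fingers measure 114 mm over their backs; the gripper's body (76 mm by 85 mm) begins 54 mm behind the grasp point. The pads swing forward as they close: fully open they stand 13 mm farther back than shut.
Start: joints at [1.15, 0.276, 1.505, -0, 1.361, -0.121], TCP at [0.17, 0.549, 0.248] pointing down, gripper open.
Joint ranges: [-2.89, 2.89], [-0.75, 2.08], [0.22, 2.7], [-1.18, 4.32], [0.11, 2.71], [-2.7, 2.7]. Speed limits (rad/s): [2.57, 2.57, 3.14, 3.14, 3.14, 3.14].

## Interface

Orientations are given as a unit quaternion [w, x, y, z].
In Python, from rig import get_state, get_image, sign_off, find_in, place_of, nose_length gives the robot as it stands.
- The arm moves only by the tool apply_moves, never from a script. Its argument "deltas" is one flat list of numbers, 5 for each row, row after row: the finger opening in mm, from 0 to 85.4, then the shift along the tool's x, y, z in mm, then the turn about the tool's z in degrees. A call has 1 to 12 rows; each row is the pose to reach, as a shift and turn from the pose commanded when the call began, along the tool's axes at that moment; what a row does not reach only later rows make up. A row lasts 1/12 s, in which the tool goes at most 41.7 mm and 7.16 degrees, less where a joint would pass 70% of its speed; a pose out of reach is approached as far as the arm can. A call with a gripper value outside its range is refused whole. The fingers move at their own pace and stop on an object; "squeeze" is the grip in N (left out, the last holds). Time passes only in rows, so rows that repeat a pose let the fingers close. It gives the time, the measured TCP pose, the force, the opening and the grip force at its end, in the units of the state.
- get_state(): the state, without advancing time (a new reading comes with each control period).
- get_image(name): name is "scene" or "side" or "wrist"; returns a dict with "frame" (420x560x3 uint8, red, green, blue), "K" (3x3 intrinsics, pixels), "position" and "orientation" of the camera in the world. Camera axes: x right, y down, z forward; pixel columns grow to the right and rows downward; lengths in m; the calibration is good to about 2 mm. A picture is of the moment at which its call begins. There is no depth.
- sign_off(): hands the job in; it is judged then, once.
Trained networks look in a picture, given as the dict that the camera call returned (one of the last four; its "shot" number tells which), for a name from the list of things; names that differ only in an ending like _2 or _b are one class to them, and where a whole thing is asked for, a point or a joint stands for the part that bears it (a point fixed in the world has none). Each returns a list of dicts, best first, with "score" (0 to 1); they miss things now and then, are a little off and sometimes report something else, mostly with a low value. They report only what shows in the picture. A call takes as long as a camera call. They do not tell look-alikes from the thing itself.
- find_in(query, picture): "point" ([column, row] in pixels, amid what is visible of it).
- place_of(query, picture): "point" ([column, row] in pixels: a listed point, or the origin of a listed thing).
The state is a dict: "clock": time; "qpos": joint angles; "qd": joint speeds; "effort": joint torques, N m; "position": TCP position; "ee_rot": TCP orientation; "contact_force": force on the tool from outside, world axes, zero at the start; "moment": the same for the moment, N m; "width": finger opening in m; "gripper_force": force on a finger pad.
Only numpy, scipy, OpenCV 4.12 (cv2) and the standard library are available. Lean on these libraries where they do the work, as an engineer would, in place of code of your own. Each camera call takes 0.05 s, during which the arm holds its last target. There are 200 camera calls.

## Working session

There is one attempt and no reset: what is moved stays moved. The work goes in short steps, Python scripts to look and compute and a tool call to move; the robot and the scene stay as the last step left them, time stands still between calls to the robot, and variables do not carry over. Pictures are saved under pics/ and viewed, at most 14 in all, crops included, and the job is handed in when it is done.

Besides the shell and the picture viewer there is one more tool, called by a JSON object that holds its "api" and its "payload". apply_moves: Moves the arm, as the interface text tells. Its arguments: {"type":"object","properties":{"deltas":{"type":"array"},"squeeze":{"type":"number"}},"required":["deltas"]}

```bash
mkdir -p pics
cat > h.py <<'E'
import numpy as np, cv2
from rig import *
from scipy.spatial.transform import Rotation as R
def rot(q): return R.from_quat([q[1],q[2],q[3],q[0]]).as_matrix()
def ray(pic,p):
    d=rot(pic["orientation"])@np.linalg.inv(pic["K"])@np.array([p[0],p[1],1.]); return np.array(pic["position"]),d
def atz(pic,p,z):
    o,d=ray(pic,p); return o+d*(z-o[2])/d[2]
def proj(pic,X):
    c=rot(pic["orientation"]).T@(np.array(X)-pic["position"]); u=np.array(pic["K"])@c; return u[:2]/u[2]
def save(pic,name,crop=None,s=1):
    f=pic["frame"][:,:,::-1]
    if crop: f=f[crop[1]:crop[3],crop[0]:crop[2]]
    cv2.imwrite("pics/"+name,cv2.resize(f,None,fx=s,fy=s,interpolation=cv2.INTER_CUBIC))
E
python3 - <<'E'
from h import *
s=get_state();print(s["clock"],s["position"],s["ee_rot"],s["width"],nose_length if not callable(nose_length) else nose_length())
Z=dict(board=0,carrier=0,bell_top=None,carton1_mid=.054,pot1_mid=.05,place1=.006,place2=.006,place3=.006,place4=.006,well1=.052,oil=0,bowl=0,spoon=0,tin=0)
for n in ("scene","side"):
    p=get_image(n); save(p,n+"0.png",s=1.4); print(n,p["position"])
    for q,z in Z.items():
        for r in place_of(q,p):
            if r["score"]>.2: print(q,round(r["score"],2),np.round(r["point"]),np.round(atz(p,r["point"],z if z is not None else .04),3))
E
```

```text
0.0 [0.1696237  0.54889605 0.2474314 ] [-2.39924497e-04  1.49352127e-01  9.88783650e-01 -8.82649770e-04] 0.0858036946131409 0.017
scene [1.08421873 0.78085129 0.94172048]
board 0.85 [316. 216.] [ 0.485 -0.002  0.   ]
carrier 0.56 [272. 162.] [ 0.475 -0.299 -0.   ]
bell_top 0.62 [306. 286.] [0.672 0.232 0.04 ]
bell_top 0.43 [259. 219.] [ 0.663 -0.036  0.04 ]
carton1_mid 0.65 [374. 301.] [0.56  0.355 0.054]
carton1_mid 0.6 [258. 219.] [ 0.673 -0.025  0.054]
pot1_mid 0.64 [258. 220.] [ 0.672 -0.026  0.05 ]
place1 0.96 [318. 228.] [0.512 0.048 0.006]
place1 0.79 [294. 214.] [ 0.543 -0.034  0.006]
place1 0.76 [341. 216.] [0.425 0.039 0.006]
place1 0.7 [305. 290.] [0.665 0.218 0.006]
place2 0.96 [318. 228.] [0.512 0.048 0.006]
place2 0.79 [294. 214.] [ 0.543 -0.034  0.006]
place2 0.76 [341. 216.] [0.425 0.039 0.006]
place2 0.7 [305. 290.] [0.665 0.218 0.006]
place3 0.96 [318. 228.] [0.512 0.048 0.006]
place3 0.79 [294. 214.] [ 0.543 -0.034  0.006]
place3 0.76 [341. 216.] [0.425 0.039 0.006]
place3 0.7 [305. 290.] [0.665 0.218 0.006]
place4 0.96 [318. 228.] [0.512 0.048 0.006]
place4 0.79 [
[... 1435 characters left out ...]
9 [318. 218.] [ 0.468 -0.065  0.006]
place4 0.71 [332. 230.] [0.419 0.012 0.006]
place4 0.67 [298. 223.] [ 0.54  -0.027  0.006]
place4 0.41 [230. 231.] [0.786 0.042 0.006]
well1 0.88 [316. 189.] [ 0.478 -0.204  0.052]
well1 0.64 [315. 171.] [ 0.48  -0.363  0.052]
well1 0.59 [315. 177.] [ 0.481 -0.304  0.052]
well1 0.35 [266. 194.] [ 0.671 -0.15   0.052]
well1 0.25 [230. 233.] [0.771 0.12  0.052]
oil 0.74 [327. 335.] [0.445 0.52  0.   ]
bowl 0.54 [266. 178.] [ 0.691 -0.383  0.   ]
bowl 0.52 [320. 222.] [ 0.46 -0.05  0.  ]
spoon 0.72 [228. 235.] [0.79  0.056 0.   ]
spoon 0.41 [318. 180.] [ 0.467 -0.379  0.   ]
tin 0.69 [326. 166.] [ 0.428 -0.512  0.   ]
tin 0.31 [261. 230.] [0.675 0.021 0.   ]
```

View pics/scene0.png

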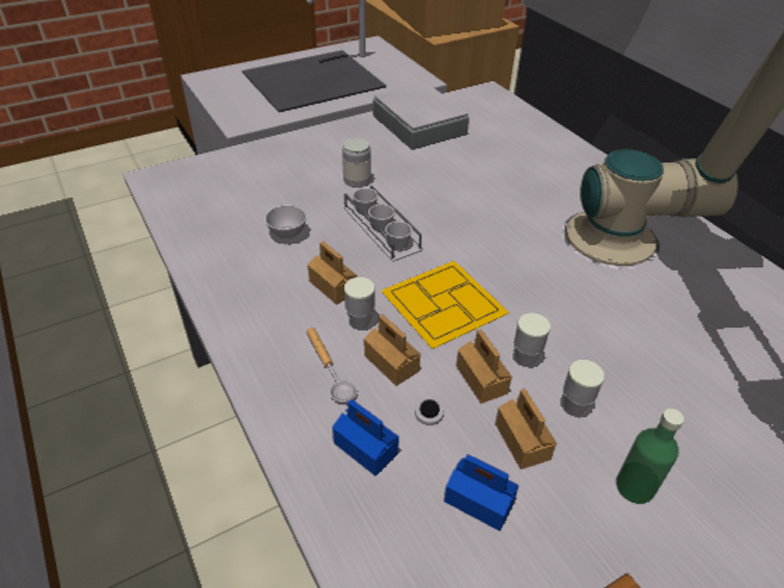

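View pics/side0.png

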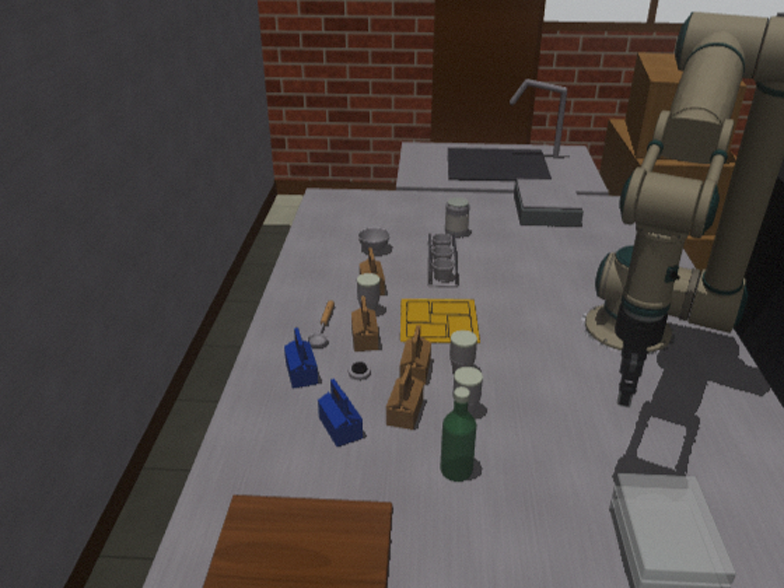

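The scene view (display px, 1.4×) shows four brown cartons at about (332,272), (392,350), (484,368) and (526,430). Two blue look-alikes, to be left alone, are at (366,440) and (482,490). There are three pots at (360,303), (532,340) and (582,388), the carrier at (382,220), the board at (445,303) and the bell at (430,410). The tin at (356,162), which looks like a pot, also stays put. Next I work out the wrist camera's mounting and an overhead vantage.

```bash
cat >> h.py <<'E'
def tool():
    s=get_state(); return np.array(s["position"]),rot(s["ee_rot"]),s
def yaw(Rt): # direction of tool y (closing line) in world, deg
    return np.degrees(np.arctan2(Rt[1,1],Rt[0,1]))
def go(x,y,z,clos=None,half=None):
    """shift in tool mm and turn deg; clos = wanted world angle of closing line (mod 180)"""
    p,Rt,s=tool(); d=Rt.T@(np.array([x,y,z])-p)*1000
    t=0
    if clos is not None:
        # +turn about tool z (down) lowers world yaw
        t=-((clos-yaw(Rt)+90)%180-90)
    print("shift",np.round(d,1),"turn",round(t,1),"alt",round(t-np.sign(t)*180,1),"q6",round(np.degrees(s["qpos"][5]),1),"rows",int(np.ceil(max(np.linalg.norm(d)/41.7,abs(t)/7.16))))
E
python3 - <<'E'
from h import *
p=get_image("wrist");pp,Rt,s=tool()
print(p["K"],Rt.T@(np.array(p["position"])-pp),Rt.T@rot(p["orientation"]),yaw(Rt))
# rough ground coords from display px in both views
sc=get_image("scene");sd=get_image("side")
for n,a,b,z in [("A",(332,258),(373,262),.09),("B",(392,335),(366,312),.09),("C",(486,354),(416,345),.09),("D",(530,412),(404,385),.09),("P1",(360,290),(369,282),.1),("P2",(533,325),(463,342),.1),("P3",(585,372),(468,378),.1),("bell",(430,408),(359,368),.03)]:
    print(n,np.round(atz(sc,np.array(a)/1.4,z),3),np.round(atz(sd,np.array(b)/1.4,z),3))
go(.5,.15,.45,90)
E
```

```text
[[305.39190436   0.         279.69611276]
 [  0.         305.39190436 214.25830386]
 [  0.           0.           1.        ]] [ 0.06621499  0.00086633 -0.12372596] [[-5.88277196e-04 -9.65418824e-01 -2.60703182e-01]
 [ 9.99999581e-01 -7.50774643e-04  5.23718282e-04]
 [-7.01336826e-04 -2.60702765e-01  9.65418861e-01]] 72.8241039849245
A [ 0.674 -0.15   0.09 ] [ 0.667 -0.14   0.09 ]
B [0.674 0.102 0.09 ] [0.663 0.108 0.09 ]
C [0.549 0.224 0.09 ] [0.538 0.236 0.09 ]
D [0.56  0.363 0.09 ] [0.559 0.379 0.09 ]
P1 [ 0.674 -0.025  0.1  ] [ 0.667 -0.017  0.1  ]
P2 [0.435 0.215 0.1  ] [0.433 0.231 0.1  ]
P3 [0.428 0.348 0.1  ] [0.426 0.36  0.1  ]
bell [0.674 0.24  0.03 ] [0.668 0.251 0.03 ]
shift [-433.4 -284.  -201.7] turn -17.2 alt 162.8 q6 -6.9 rows 14
```

{"api": "apply_moves", "payload": {"deltas": [85,-433,-284,-200,-17,85,-433,-284,-200,-17,85,-433,-284,-200,-17,85,-433,-284,-200,-17,85,-433,-284,-200,-17,85,-433,-284,-200,-17,85,-433,-284,-200,-17,85,-433,-284,-200,-17,85,-433,-284,-200,-17,85,-433,-284,-200,-17,85,-433,-284,-200,-17,85,-433,-284,-200,-17]}}

```text
clock: 2.65
position: [0.4659, 0.1901, 0.4284]
ee_rot: [0.0, 0.002, 1.0, 0.0]
contact_force: [0.2, 0.5, 0.1]
width: 0.0854
gripper_force: 0.0
```

{"api": "apply_moves", "payload": {"deltas": [85,-66,-43,-30,0,85,-66,-43,-30,0,85,-66,-43,-30,0]}}

```text
clock: 2.9
position: [0.5372, 0.1445, 0.4582]
ee_rot: [0.003, 0.005, 1.0, -0.001]
contact_force: [-0.1, 0.7, -0.0]
width: 0.0853
gripper_force: 0.0
```

Run:
```python
from h import *
pp,Rt,s=tool(); print(pp,yaw(Rt),s["clock"],s["qpos"],s["contact_force"])
p=get_image("wrist"); save(p,"w1.png",s=1.4); print(p["position"])
for q,z in dict(board=0,carrier=0,bell_top=.03,carton1_mid=.054,pot1_mid=.05,place1=.006,well1=.052).items():
    for r in place_of(q,p):
        if r["score"]>.3: print(q,round(r["score"],2),np.round(np.array(r["point"])*1.4),np.round(atz(p,r["point"],z),3))
```

```text
[0.53721474 0.14452722 0.45822098] 89.45200520534485 2.9 [ 0.13975053  0.20446805  1.10054238 -0.00331626  1.83061721 -1.42235029] [-0.09717915  0.66444818 -0.00366562]
[0.47046701 0.14630598 0.58151608]
board 0.93 [282. 193.] [0.483 0.001 0.   ]
carrier 0.76 [ 55. 192.] [ 0.479 -0.298  0.   ]
carrier 0.6 [453. 329.] [0.676 0.232 0.   ]
bell_top 0.83 [449. 332.] [0.669 0.223 0.03 ]
carton1_mid 0.9 [560. 247.] [0.55  0.353 0.054]
pot1_mid 0.7 [257. 341.] [ 0.672 -0.035  0.05 ]
place1 0.7 [297. 150.] [0.43  0.025 0.006]
place1 0.68 [321. 215.] [0.512 0.051 0.006]
place1 0.64 [259. 235.] [ 0.538 -0.032  0.006]
place1 0.61 [236. 170.] [ 0.454 -0.054  0.006]
well1 0.91 [ 89. 190.] [ 0.477 -0.218  0.052]
well1 0.7 [ 26. 186.] [ 0.471 -0.292  0.052]
well1 0.69 [450. 148.] [0.433 0.214 0.052]
```

View pics/w1.png

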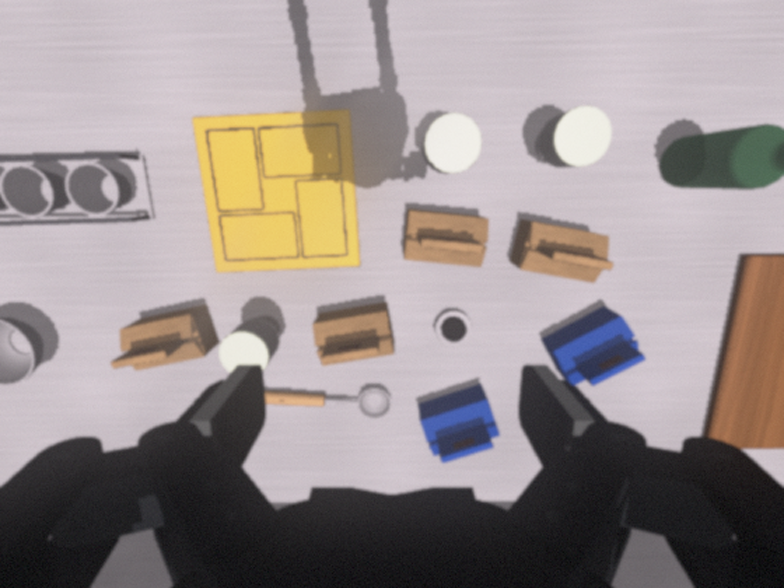

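Overhead: board at about (285,192), with the bell at (453,325) and the carrier at (70,190). Pot lids are at (452,142), (582,136) and (244,352). The brown cartons are at (446,237), (563,248), (163,336) and (354,333). The blue ones at (458,420) and (593,345) are the look-alikes. I'll fit silhouettes for precise poses.

```bash
cat >> h.py <<'E'
from scipy.optimize import minimize
def hsv(pic): return cv2.cvtColor(cv2.GaussianBlur(pic["frame"],(3,3),0),cv2.COLOR_RGB2HSV)
def masks(pic):
    h=hsv(pic); H,S,V=[h[...,i].astype(int) for i in range(3)]
    return dict(brown=(H<19)&(S>80)&(V>35), yellow=(H>=19)&(H<32)&(S>110)&(V>60), lid=(S<45)&(V>170), hsv=h)
bx,by=.05,.03
CART=np.array([[sx*bx,sy*by,z] for sx in(1,-1) for sy in(1,-1) for z in(-.054,-.004)]+[[sx*.05,sy*.005,.012] for sx in(1,-1) for sy in (1,-1)])
RIDGE=np.array([[sx*.035,sy*.005,z] for sx in(1,-1) for sy in(1,-1) for z in(0.0,.054)])
def sil(pic,x,y,a,zb=0.,hi=4):
    c,s=np.cos(a),np.sin(a); M=np.array([[c,-s,0],[s,c,0],[0,0,1]]); im=np.zeros(pic["frame"].shape[:2],np.uint8)
    for P in (CART,RIDGE):
        q=np.array([proj(pic,M@v+[x,y,.054+zb]) for v in P]); cv2.fillConvexPoly(im,cv2.convexHull(np.round(q*16).astype(np.int32)),1,shift=4)
    return im
def fitcart(pic,m,x,y,deg,zb=0.,r=60):
    o=proj(pic,[x,y,.06+zb]); yy,xx=np.indices(m.shape); 
    loc=m.astype(np.uint8); n,l,st,ce=cv2.connectedComponentsWithStats(loc)
    ref=sil(pic,x,y,np.radians(deg),zb)
    keep=[i for i in range(1,n) if (ref[l==i].sum()>25)]
    tgt=np.isin(l,keep); tgt=cv2.morphologyEx(tgt.astype(np.uint8),cv2.MORPH_CLOSE,np.ones((5,5)))
    f=lambda v:-(lambda s:(s&tgt).sum()/max((s|tgt).sum(),1))(sil(pic,v[0],v[1],v[2],zb))
    best=None
    for d in (deg-12,deg,deg+12):
        a=np.radians(d); r=minimize(f,[x,y,a],method="Nelder-Mead",options=dict(initial_simplex=[[x,y,a],[x+.02,y,a],[x,y+.02,a],[x+.01,y+.01,a+.2]],xatol=1e-4,fatol=1e-4,maxiter=250))
        if best is None or r.fun<best.fun: best=r
    return np.round(best.x[:2],4),round(np.degrees(best.x[2]),1),round(-best.fun,3)
def lids(pic,z=.1):
    m=masks(pic)["lid"].astype(np.uint8); out=[]
    for c in cv2.findContours(m,cv2.RETR_EXTERNAL,cv2.CHAIN_APPROX_NONE)[0]:
        if len(c)<20: continue
        w=np.array([atz(pic,q[0],z)[:2] for q in c],np.float32); (X,rad)=cv2.minEnclosingCircle(w)
        ar=cv2.contourArea(w)
        if .024<rad<.036 and ar>.8*np.pi*rad**2: out.append((np.round(X,4),round(rad,4),round(ar/(np.pi*rad**2),2)))
    return out
def board(pic):
    m=masks(pic)["yellow"].astype(np.uint8); m=cv2.morphologyEx(m,cv2.MORPH_CLOSE,np.ones((5,5)))
    c=max(cv2.findContours(m,cv2.RETR_EXTERNAL,cv2.CHAIN_APPROX_NONE)[0],key=cv2.contourArea)
    w=np.array([atz(pic,q[0],.006)[:2] for q in c],np.float32); return cv2.minAreaRect(w)
E
python3 - <<'E'
from h import *
p=get_image("wrist");m=masks(p); print(tool()[0],p["position"])
print(board(p)); print(lids(p))
for n,x,y in [("A",.67,-.145),("B",.668,.105),("C",.545,.23),("D",.555,.365)]: print(n,fitcart(p,m["brown"],x,y,90))
out=p["frame"].copy()
out[m["brown"]]=(255,0,255); out[m["yellow"]]=(0,255,255); out[m["lid"]]=(255,0,0)
save(dict(frame=out),"w2.png",s=1)
E
```

```text
[0.53001387 0.14949238 0.4575654 ] [0.46391847 0.15048601 0.58124239]
((0.4850066006183624, -0.0014371946454048157), (0.1950085163116455, 0.19518695771694183), 2.024561643600464)
[]
A (array([ 0.6789, -0.1722]), np.float64(109.7), np.float64(0.485))
B (array([0.6713, 0.0964]), np.float64(96.5), np.float64(0.569))
C (array([0.5414, 0.2086]), np.float64(85.4), np.float64(0.841))
D (array([0.5577, 0.359 ]), np.float64(75.9), np.float64(0.742))
```

View pics/w2.png

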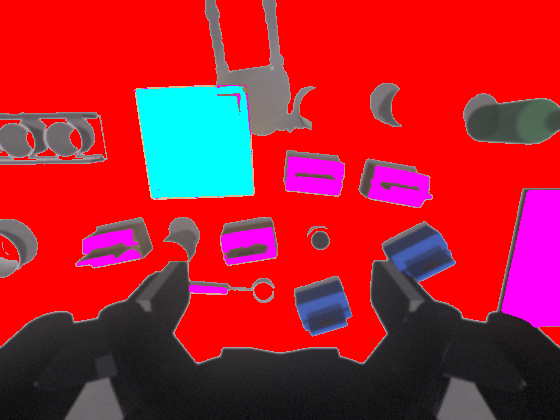

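The mask picture shows the board is cleanly segmented. The lid mask takes in the whole counter, and the shaded sides of the cartons are missed. I'll tune both thresholds.

Run:
```python
from h import *
p=get_image("wrist");h=hsv(p)
for n,(x,y) in dict(lid=(323,102),lid2=(416,97),lid3=(174,252),counter=(400,40),counter2=(60,220),shade=(330,186),shadeD=(368,180),shadeA=(145,237),shadeB=(248,220),shadow=(270,110),gap=(146,265),darkcar=(318,176)).items(): print(n,h[y,x],p["frame"][y,x])
```

```text
lid [ 23   9 240] [240 238 232]
lid2 [ 27  11 239] [238 237 228]
lid3 [ 27  11 236] [236 234 225]
counter [156  12 205] [206 196 204]
counter2 [161  14 203] [202 192 200]
shade [ 14  98 177] [176 141 109]
shadeD [10 62 86] [87 72 66]
shadeA [ 11  49 104] [102  88  83]
shadeB [176  15 139] [135 126 128]
shadow [  5  23 133] [132 122 121]
gap [160  11 202] [202 193 200]
darkcar [11 71 97] [93 76 66]
```

```bash
sed -i 's/brown=(H<19)&(S>80)&(V>35)/brown=(H<19)\&(S>38)\&(V>25)/; s/lid=(S<45)&(V>170)/lid=(H>12)\&(H<60)\&(S<45)\&(V>185)/' h.py
python3 - <<'E'
from h import *
p=get_image("wrist");m=masks(p); print(tool()[0],tool()[2]["clock"])
print(board(p)); print(lids(p))
out=p["frame"].copy()
for n,x,y in [("A",.67,-.145),("B",.668,.105),("C",.545,.22),("D",.555,.365)]: 
    f=fitcart(p,m["brown"],x,y,90);print(n,f)
    c=cv2.findContours(sil(p,*f[0],np.radians(f[1])),0,1)[0]; cv2.drawContours(out,c,-1,(255,0,0),1)
save(dict(frame=out),"w3.png",s=1.4)
E
```

```text
[0.5303307  0.14930317 0.45761979] 3.45
((0.48494648933410645, -0.00147971510887146), (0.19512732326984406, 0.19517676532268524), 2.0144577026367188)
[(array([0.4314, 0.2104]), 0.03, 0.88), (array([0.4261, 0.3472]), 0.0304, 0.92)]
A (array([ 0.6746, -0.1625]), np.float64(103.3), np.float64(0.911))
B (array([0.671 , 0.0923]), np.float64(98.2), np.float64(0.935))
C (array([0.54  , 0.2111]), np.float64(83.5), np.float64(0.957))
D (array([0.558 , 0.3586]), np.float64(79.1), np.float64(0.945))
```

View pics/w3.png

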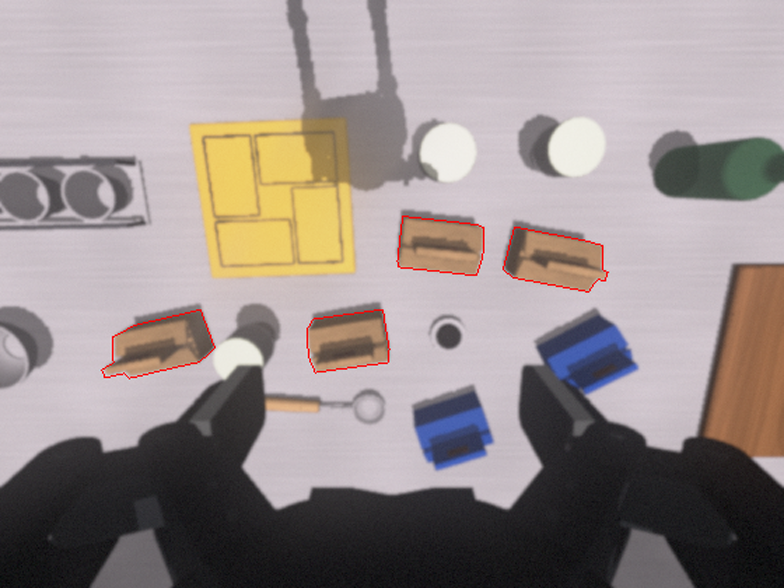

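The fits are good (IoU 0.91–0.96). Candidates for the carton, in display px: brown C (441,245), D (556,258), A (160,345) and B (347,340), and the blue look-alikes (455,425) and (588,352), which are excluded. I start with brown C at (0.540, 0.211), and the red contour confirms it.

```bash
cat >> h.py <<'E'
BC=np.array([.485,-.0015]);BY=2.0
PL={"TL":((-33,-53),0),"TR":((-53,33),90),"BR":((33,53),0),"BL":((53,-33),90)}
def place(k):
    (a,b),l=PL[k]; t=np.radians(BY); return BC+np.array([a*np.cos(t)-b*np.sin(t),a*np.sin(t)+b*np.cos(t)])/1000, l+BY
E
python3 - <<'E'
from h import *
go(.54,.211,.2,-6.5)
for k in PL: print(k,place(k))
E
```

```text
shift [ -9.5  61.7 257.6] turn -83.6 alt 96.4 q6 -81.4 rows 12
TL (array([ 0.45386978, -0.0556194 ]), 2.0)
TR (array([0.4308806 , 0.02963022]), 92.0)
BR (array([0.51613022, 0.0526194 ]), 2.0)
BL (array([ 0.5391194 , -0.03263022]), 92.0)
```

{"api": "apply_moves", "payload": {"deltas": [85,-9.5,61.7,250,84,85,-9.5,61.7,250,84,85,-9.5,61.7,250,84,85,-9.5,61.7,250,84,85,-9.5,61.7,250,84,85,-9.5,61.7,250,84,85,-9.5,61.7,250,84,85,-9.5,61.7,250,84,85,-9.5,61.7,250,84,85,-9.5,61.7,250,84,85,-9.5,61.7,250,84,85,-9.5,61.7,250,84]}}

```text
clock: 4.45
position: [0.5404, 0.2107, 0.2074]
ee_rot: [-0.0, 0.672, 0.74, 0.0]
contact_force: [0.0, -0.6, 0.1]
width: 0.085
gripper_force: 0.0
```

{"api": "apply_moves", "payload": {"deltas": [50,0,0,0,12.4,50,0,0,0,12.4,50,0,0,0,12.4,50,0,0,0,12.4,50,0,0,0,12.4]}}

```text
clock: 4.87
position: [0.5406, 0.2106, 0.2075]
ee_rot: [0.0, 0.746, 0.666, 0.0]
contact_force: [0.4, 0.9, 0.2]
width: 0.0502
gripper_force: 0.0
```

```bash
cat >> h.py <<'E'
def look(x,y,deg,zb=0.,name=None):
    p=get_image("wrist"); f=fitcart(p,masks(p)["brown"],x,y,deg,zb); print("cart",f)
    if name:
        out=p["frame"].copy(); c=cv2.findContours(sil(p,*f[0],np.radians(f[1]),zb),0,1)[0]; cv2.drawContours(out,c,-1,(255,0,0),1); save(dict(frame=out),name,s=1.2)
    return f
E
python3 - <<'E'
from h import *
p,Rt,s=tool(); print(p,yaw(Rt),s["width"],s["clock"])
f=look(.54,.211,83.5,0,"c1.png")
go(*f[0],.092,f[1]-90)
E
```

```text
[0.54059013 0.21056134 0.20748945] -6.44690799592668 0.05017944941450888 4.8667
cart (array([0.5399, 0.2115]), np.float64(83.6), np.float64(0.964))
shift [  0.9  -0.8 115.5] turn -0.1 alt 179.9 q6 20.9 rows 3
```

View pics/c1.png

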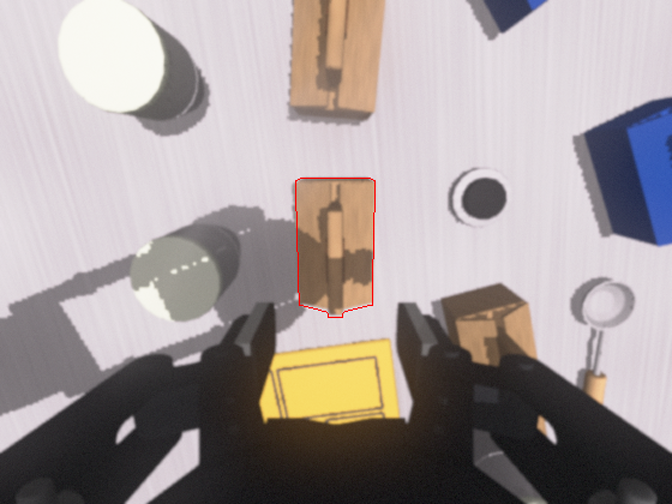

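The close crop shows the brown carton C centred at (336,245), matching its outline, with the bell at (483,197) and the blue ones well away. Picking it up.

{"api": "apply_moves", "payload": {"deltas": [50,0,0,40,0,50,0.9,-0.8,80,0,50,0.9,-0.8,115.5,0,50,0.9,-0.8,115.5,0,0,0.9,-0.8,115.5,0,0,0.9,-0.8,115.5,0,0,0.9,-0.8,115.5,0,0,0.9,-0.8,115.5,0,0,0.9,-0.8,115.5,0,0,0.9,-0.8,115.5,0,0,0.9,-0.8,105,0,0,0.9,-0.8,80,0], "squeeze": 40}}

```text
clock: 5.92
position: [0.5373, 0.2106, 0.1254]
ee_rot: [-0.002, 0.747, 0.665, -0.003]
contact_force: [-0.4, -0.0, -1.7]
width: 0.0095
gripper_force: 41.5
```

Run:
```python
from h import *
p,Rt,s=tool(); print(p,yaw(Rt),s["width"],s["gripper_force"])
go(*place("TR")[0],.2,place("TR")[1]-90)
```

```text
[0.53728916 0.21061819 0.12538278] -6.58161787339515 0.00945889926663361 41.47602081298828
shift [-192.2  -85.5  -73.5] turn -8.6 alt 171.4 q6 21.1 rows 6
```

{"api": "apply_moves", "payload": {"deltas": [0,0,0,-40,0,0,0,0,-74,0,0,-192,-85.5,-74,-8.6,0,-192,-85.5,-74,-8.6,0,-192,-85.5,-74,-8.6,0,-192,-85.5,-74,-8.6,0,-192,-85.5,-74,-8.6,0,-192,-85.5,-74,-8.6,0,-192,-85.5,-74,-8.6,0,-192,-85.5,-74,-8.6,0,-192,-85.5,-74,-8.6,0,-192,-85.5,-74,-8.6]}}

```text
clock: 6.92
position: [0.4338, 0.0314, 0.2015]
ee_rot: [0.0, 0.694, 0.72, 0.0]
contact_force: [-0.5, 0.3, -1.7]
width: 0.0094
gripper_force: 41.4
```

Run:
```python
from h import *
p,Rt,s=tool(); print(p,yaw(Rt),s["width"],s["gripper_force"],s["clock"],s["contact_force"])
P=get_image("wrist"); print(board(P),proj(P,p+[0,0,0]))
out=P["frame"].copy()
for k in PL:
    (X,a)=place(k);t=np.radians(a);u=np.array([np.cos(t),np.sin(t)]);v=np.array([-u[1],u[0]])
    q=np.array([proj(P,[*(X+u*i*.05+v*j*.03),.006]) for i,j in((1,1),(1,-1),(-1,-1),(-1,1))]); cv2.polylines(out,[np.int32(np.round(q*16))],True,(255,0,0),1,shift=4)
save(dict(frame=out),"b1.png",s=1.4)
```

```text
[0.43383627 0.03141184 0.20152741] 2.116559245328535 0.009437492376167225 41.405877470970154 6.9167 [-0.48867724  0.33629363 -1.6903957 ]
((0.4850349426269531, 0.000627472996711731), (0.19424648582935333, 0.19124677777290344), 1.9791254997253418) [279.50584705 286.58132698]
```

View pics/b1.png

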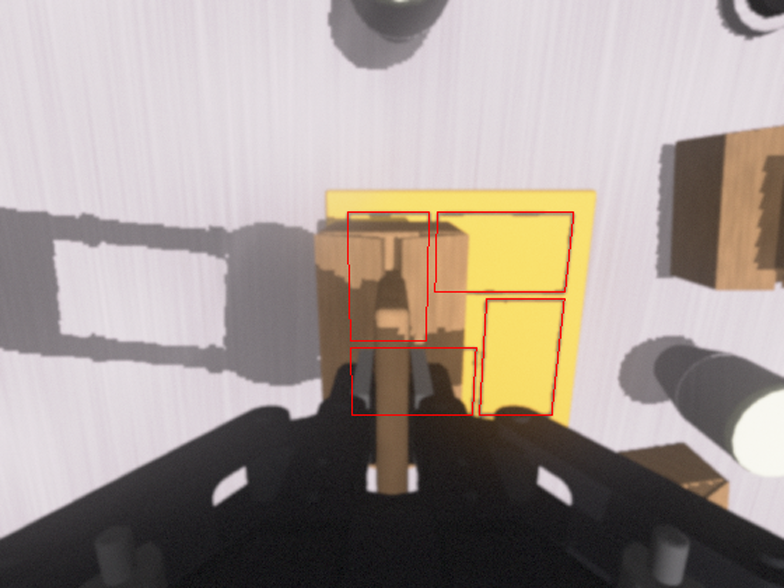

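The predicted outlines (red) coincide with the board's printed ones, e.g. the top one at (435–573, 212–292). The held carton hangs squarely at (390,330). Lowering it into TR.

Run:
```python
from h import *
get_image("wrist")
go(*place("TR")[0],.0985,place("TR")[1]-90); print(tool()[0])
```

```text
shift [ -1.7  -2.8 102.8] turn 0.1 alt -179.9 q6 -7.2 rows 3
[0.43359863 0.03136439 0.20125983]
```

{"api": "apply_moves", "payload": {"deltas": [0,-1.7,-2.8,35,0,0,-1.7,-2.8,70,0,0,-1.7,-2.8,90,0,0,-1.7,-2.8,98,0,0,-1.7,-2.8,102.8,0,0,-1.7,-2.8,102.8,0,0,-1.7,-2.8,102.8,0]}}

```text
clock: 7.6
position: [0.4312, 0.0292, 0.0999]
ee_rot: [0.0, 0.694, 0.72, 0.0]
contact_force: [-2.4, 0.9, 6.4]
width: 0.0101
gripper_force: 43.2
```

Run:
```python
from h import *
p,Rt,s=tool(); print(p,yaw(Rt),s["contact_force"],place("TR"))
```

```text
[0.43116824 0.02921611 0.09991261] 2.087148866672988 [-2.37115238  0.94086497  6.39408003] (array([0.4308806 , 0.02963022]), 92.0)
```

{"api": "apply_moves", "payload": {"deltas": [30,0,0,0,0,30,0,0,0,0,30,0,0,0,0,30,0,0,-30,0,40,0,0,-70,0,50,0,0,-110,0,50,60,0,-150,0,50,60,0,-150,0,50,60,0,-150,0,50,60,0,-150,0]}}

```text
clock: 8.43
position: [0.4288, 0.0893, 0.2496]
ee_rot: [0.001, 0.694, 0.72, 0.001]
contact_force: [-0.3, 0.1, 0.0]
width: 0.05
gripper_force: 0.0
```

Run:
```python
from h import *
x=place("TR"); print(x); look(*x[0],x[1],.006,"t1.png")
P=get_image("wrist"); look(.671,.0923,98)
go(.671,.0923,.2,8.2)
```

```text
(array([0.4308806 , 0.02963022]), 92.0)
cart (array([0.4312, 0.0299]), np.float64(91.2), np.float64(0.959))
cart (array([0.672 , 0.0909]), np.float64(99.7), np.float64(0.847))
shift [ -4.1 243.5  46.9] turn -6.2 alt 173.8 q6 0.5 rows 6
```

View pics/t1.png

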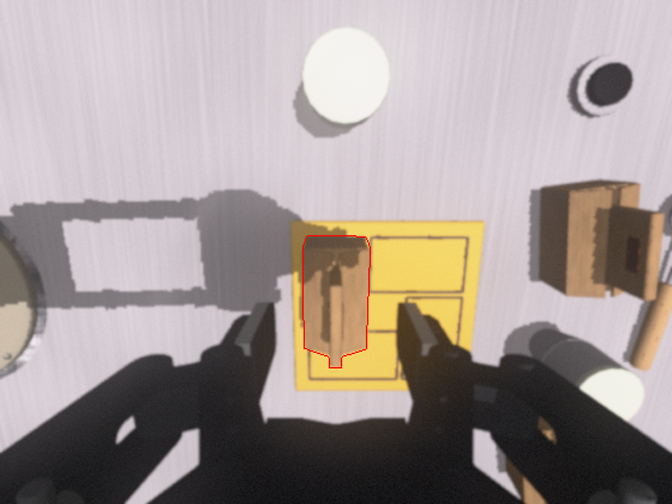

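The carton stands in TR within about 1 mm; the red contour at (336,300) covers it. Next is carton B.

{"api": "apply_moves", "payload": {"deltas": [50,-4,243.5,47,-6.2,50,-4,243.5,47,-6.2,50,-4,243.5,47,-6.2,50,-4,243.5,47,-6.2,50,-4,243.5,47,-6.2,50,-4,243.5,47,-6.2,50,-4,243.5,47,-6.2,50,-4,243.5,47,-6.2]}}

```text
clock: 9.25
position: [0.6724, 0.0916, 0.1972]
ee_rot: [-0.002, 0.655, 0.755, -0.002]
contact_force: [-0.0, -0.2, 0.0]
width: 0.0499
gripper_force: 0.0
```

Run:
```python
from h import *
get_image("wrist")
f=look(.671,.0923,98); print(tool()[0]); go(*f[0],.092,f[1]-90)
```

```text
cart (array([0.671 , 0.0906]), np.float64(99.9), np.float64(0.963))
[0.67061273 0.09220542 0.19994264]
shift [ -1.7   0.6 107.9] turn -1.7 alt 178.3 q6 -6.2 rows 3
```

{"api": "apply_moves", "payload": {"deltas": [50,-1.7,0.6,40,-1.7,50,-1.7,0.6,80,-1.7,50,-1.7,0.6,108,-1.7,50,-1.7,0.6,108,-1.7,0,-1.7,0.6,108,-1.7,0,-1.7,0.6,108,-1.7,0,-1.7,0.6,108,-1.7,0,-1.7,0.6,108,-1.7,0,-1.7,0.6,108,-1.7,0,-1.7,0.6,108,-1.7,0,-1.7,0.6,95,-1.7,0,-1.7,0.6,60,-1.7], "squeeze": 40}}

```text
clock: 10.35
position: [0.6688, 0.0915, 0.137]
ee_rot: [-0.004, 0.643, 0.766, -0.004]
contact_force: [0.2, -1.5, -3.3]
width: 0.0093
gripper_force: 41.4
```

{"api": "apply_moves", "payload": {"deltas": [0,0,0,-40,0,0,0,0,-80,0,0,-98.7,-151,-80,7.9,0,-98.7,-151,-80,7.9,0,-98.7,-151,-80,7.9,0,-98.7,-151,-80,7.9,0,-98.7,-151,-80,7.9,0,-98.7,-151,-80,7.9,0,-98.7,-151,-80,7.9,0,-98.7,-151,-80,7.9,0,-98.7,-151,-80,7.9]}}

```text
clock: 11.27
position: [0.5421, -0.0309, 0.2216]
ee_rot: [0.0, 0.694, 0.72, 0.001]
contact_force: [0.2, 0.2, -1.7]
width: 0.0091
gripper_force: 41.5
```

Run:
```python
from h import *
get_image("wrist")
p,Rt,s=tool(); print(p,s["width"],s["gripper_force"])
go(*place("BL")[0],.0995,place("BL")[1]-90)
```

```text
[ 0.54195067 -0.03083321  0.22147098] 0.009443562069289034 41.548404693603516
shift [ -1.7  -3.  122. ] turn 0.1 alt -179.9 q6 -12.7 rows 3
```

{"api": "apply_moves", "payload": {"deltas": [0,-1.7,-3,40,0,0,-1.7,-3,80,0,0,-1.7,-3,105,0,0,-1.7,-3,116,0,0,-1.7,-3,122,0,0,-1.7,-3,122,0,0,-1.7,-3,122,0,30,-1.7,-3,122,0,30,-1.7,-3,122,0,30,-1.7,-3,122,0,30,-1.7,-3,90,0,40,-1.7,-3,50,0]}}

```text
clock: 12.32
position: [0.5359, -0.0328, 0.1689]
ee_rot: [-0.004, 0.694, 0.72, -0.002]
contact_force: [-0.1, -0.8, 0.5]
width: 0.0396
gripper_force: 0.0
```

{"api": "apply_moves", "payload": {"deltas": [50,0,0,-40,0,50,40,0,-75,0,50,60,0,-75,0,50,60,0,-75,0,50,60,0,-75,0]}}

```text
clock: 12.73
position: [0.5363, 0.0276, 0.2472]
ee_rot: [0.001, 0.694, 0.72, 0.001]
contact_force: [0.3, -0.5, -1.1]
width: 0.0502
gripper_force: 0.0
```

Run:
```python
from h import *
x=place("BL"); print(x); look(*x[0],x[1],.006)
f=look(.6746,-.1625,103,0)
p,Rt,s=tool();print(p)
go(.6746,-.1625,.22,13.3)
```

```text
(array([ 0.5391194 , -0.03263022]), 92.0)
cart (array([ 0.5363, -0.0292]), np.float64(91.9), np.float64(0.716))
cart (array([ 0.7194, -0.2668]), np.float64(114.2), np.float64(0.225))
[0.53560064 0.02629115 0.24565164]
shift [-193.6  132.2   25.6] turn -11.2 alt 168.8 q6 -6.6 rows 6
```

{"api": "apply_moves", "payload": {"deltas": [50,-193.6,132,25,-11.2,50,-193.6,132,25,-11.2,50,-193.6,132,25,-11.2,50,-193.6,132,25,-11.2,50,-193.6,132,25,-11.2,50,-193.6,132,25,-11.2,50,-193.6,132,25,-11.2,50,-193.6,132,25,-11.2]}}

```text
clock: 13.5
position: [0.6742, -0.1648, 0.2186]
ee_rot: [-0.002, 0.622, 0.783, -0.001]
contact_force: [-1.2, 0.5, -0.0]
width: 0.0493
gripper_force: 0.0
```

Run:
```python
from h import *
P=get_image("wrist")
f=look(.6746,-.1625,103,0); print(tool()[0]); go(*f[0],.092,f[1]-90); print(lids(P))
```

```text
cart (array([ 0.6742, -0.162 ]), np.float64(101.5), np.float64(0.965))
[ 0.67352462 -0.16237711  0.2202097 ]
shift [-1.000e-01  1.100e+00  1.282e+02] turn 1.7 alt -178.3 q6 -32.5 rows 4
[(array([ 0.6717, -0.0381]), 0.0303, 0.95)]
```

{"api": "apply_moves", "payload": {"deltas": [50,0,1.1,40,1.7,50,0,1.1,80,1.7,50,0,1.1,120,1.7,50,0,1.1,128,1.7,0,0,1.1,128,1.7,0,0,1.1,128,1.7,0,0,1.1,128,1.7,0,0,1.1,128,1.7,0,0,1.1,128,1.7,0,0,1.1,128,1.7,0,0,1.1,115,1.7,0,0,1.1,80,1.7], "squeeze": 40}}

```text
clock: 14.6
position: [0.672, -0.1609, 0.1369]
ee_rot: [-0.005, 0.633, 0.774, -0.002]
contact_force: [-0.9, -0.5, -2.7]
width: 0.0093
gripper_force: 42.4
```

{"api": "apply_moves", "payload": {"deltas": [0,0,0,-40,0,0,0,0,-80,0,0,0,-30,-100,-7,0,148,-195,-100,-80.5,0,148,-195,-100,-80.5,0,148,-195,-100,-80.5,0,148,-195,-100,-80.5,0,148,-195,-100,-80.5,0,148,-195,-100,-80.5,0,148,-195,-100,-80.5,0,148,-195,-100,-80.5,0,148,-195,-100,-80.5]}}

```text
clock: 15.6
position: [0.4543, -0.0557, 0.2422]
ee_rot: [0.001, 0.058, 0.998, -0.0]
contact_force: [-1.1, 0.1, -1.6]
width: 0.0091
gripper_force: 42.4
```

Run:
```python
from h import *
get_image("wrist")
p,Rt,s=tool(); print(p,yaw(Rt),s["width"],s["gripper_force"])
go(*place("TL")[0],.22,place("TL")[1]-90)
```

```text
[ 0.45447113 -0.05583109  0.2421026 ] 83.56111459865413 0.009291695160020768 42.40759491920471
shift [ 0.6  0.1 22.1] turn -8.4 alt 171.6 q6 -99.3 rows 2
```

{"api": "apply_moves", "payload": {"deltas": [0,0.6,0.1,22,-8.4,0,0.6,0.1,50,-8.4,0,0.6,0.1,85,-8.4,0,0.6,0.1,105,-8.4,0,0.6,0.1,105,-8.4,0,0.6,0.1,105,-8.4,0,0.6,0.1,105,-8.4,0,0.6,0.1,105,-8.4]}}

```text
clock: 16.32
position: [0.456, -0.0563, 0.1384]
ee_rot: [0.002, -0.012, 1.0, -0.001]
contact_force: [-0.4, 0.2, -1.2]
width: 0.0092
gripper_force: 42.4
```

Run:
```python
from h import *
print(tool()[0],yaw(tool()[1]));go(*place("TL")[0],.0995,place("TL")[1]-90)
```

```text
[ 0.45595335 -0.05626676  0.13836201] 91.33995262523814
shift [ 2.2  0.7 38.9] turn -0.7 alt 179.3 q6 -107.1 rows 1
```

{"api": "apply_moves", "payload": {"deltas": [0,2.2,0.7,20,-0.7,0,2.2,0.7,32,-0.7,0,2.2,0.7,39,-0.7,0,2.2,0.7,39,-0.7,0,2.2,0.7,39,-0.7,30,2.2,0.7,39,-0.7,30,2.2,0.7,39,-0.7,30,2.2,0.7,39,-0.7,30,2.2,0.7,10,-0.7,40,2.2,0.7,-30,-0.7,50,2.2,0.7,-70,-0.7,50,2.2,0.7,-110,-0.7]}}

```text
clock: 17.32
position: [0.4519, -0.0551, 0.2484]
ee_rot: [-0.0, -0.018, 1.0, 0.0]
contact_force: [1.7, -1.1, -1.2]
width: 0.05
gripper_force: 0.0
```

{"api": "apply_moves", "payload": {"deltas": [50,0,40,-30,0,50,0,80,-60,0,50,0,120,-70,0,50,0,120,-70,0,50,0,120,-70,0,50,0,120,-70,0]}}

```text
clock: 17.82
position: [0.4479, 0.0651, 0.3169]
ee_rot: [0.001, -0.019, 1.0, -0.0]
contact_force: [0.1, -1.1, -0.3]
width: 0.0499
gripper_force: 0.0
```

Run:
```python
from h import *
P=get_image("wrist")
print(tool()[0],tool()[2]["clock"])
# joint silhouettes check of placed cartons: refit each after masking by union of others
m=masks(P)["brown"]; out=P["frame"].copy()
for k in("TR","BL","TL"):
    (X,a)=place(k); mm=m.copy()
    for j in("TR","BL","TL"):
        if j!=k: mm&=~sil(P,*place(j)[0],np.radians(place(j)[1]),.006).astype(bool)
    print(k,X,a,fitcart(P,mm,*X,a,.006))
    cv2.drawContours(out,cv2.findContours(sil(P,*X,np.radians(a),.006),0,1)[0],-1,(255,0,0),1)
for k in("BR",):
    (X,a)=place(k);t=np.radians(a);u=np.array([np.cos(t),np.sin(t)]);v=np.array([-u[1],u[0]])
    q=np.array([proj(P,[*(X+u*i*.05+v*j*.03),.006]) for i,j in((1,1),(1,-1),(-1,-1),(-1,1))]); cv2.polylines(out,[np.int32(np.round(q*16))],True,(0,0,255),1,shift=4)
save(dict(frame=out),"t3.png",s=1.4)
print("D",fitcart(P,m,.558,.3586,79))
go(.558,.3586,.22,79.1-90)
```

```text
[0.44763094 0.06437007 0.3162576 ] 17.8667
TR [0.4308806  0.02963022] 92.0 (array([0.4303, 0.0319]), np.float64(91.7), np.float64(0.794))
BL [ 0.5391194  -0.03263022] 92.0 (array([ 0.5365, -0.0292]), np.float64(90.7), np.float64(0.777))
TL [ 0.45386978 -0.0556194 ] 2.0 (array([ 0.4455, -0.0556]), np.float64(3.8), np.float64(0.851))
D (array([0.559 , 0.3603]), np.float64(78.0), np.float64(0.931))
shift [-121.2  290.    95.9] turn -77.0 alt 103.0 q6 -92.7 rows 11
```

View pics/t3.png

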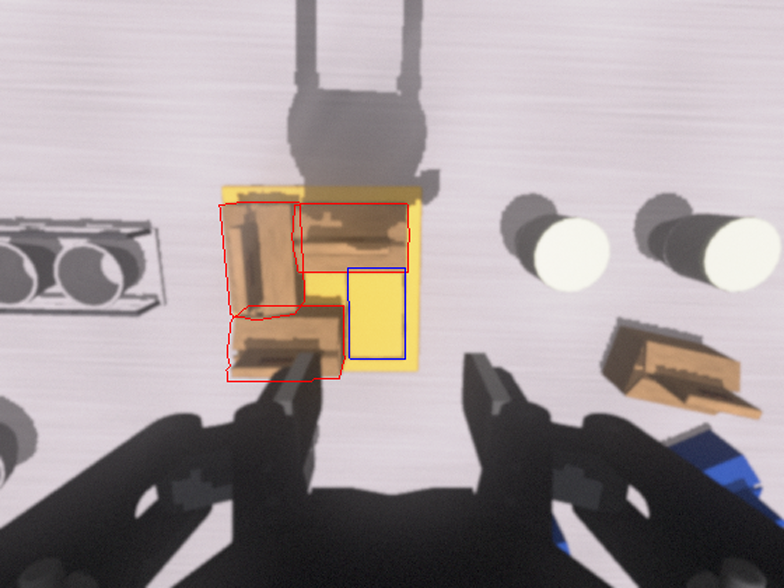

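The three placed cartons match their predicted contours in the picture, with TL at (262,255), TR at (354,238) and BL at (287,345). Outline BR at (377,313) is free. Now carton D.

{"api": "apply_moves", "payload": {"deltas": [50,-121,290,60,84,50,-121,290,60,84,50,-121,290,60,84,50,-121,290,60,84,50,-121,290,60,84,50,-121,290,60,84,50,-121,290,60,84,50,-121,290,60,84,50,-121,290,60,84,50,-121,290,60,84,50,-121,290,60,84,50,-121,290,60,84]}}

```text
clock: 18.87
position: [0.559, 0.3573, 0.2544]
ee_rot: [-0.0, 0.656, 0.754, -0.002]
contact_force: [0.2, 0.7, 0.2]
width: 0.0502
gripper_force: 0.0
```

{"api": "apply_moves", "payload": {"deltas": [50,0,0,20,7,50,0,0,36,14,50,0,0,36,19,50,0,0,36,19,50,0,0,36,19,50,0,0,36,19]}}

```text
clock: 19.37
position: [0.559, 0.3581, 0.2206]
ee_rot: [0.0, 0.769, 0.639, 0.0]
contact_force: [-0.9, 0.2, -0.5]
width: 0.0498
gripper_force: 0.0
```

Run:
```python
from h import *
P=get_image("wrist")
f=look(.559,.3603,79,0); print(tool()[0],yaw(tool()[1])); go(*f[0],.092,f[1]-90); print(lids(P))
```

```text
cart (array([0.558 , 0.3597]), np.float64(79.7), np.float64(0.956))
[0.55881542 0.35854049 0.22103372] -10.586635047698996
shift [  0.9  -1.1 129. ] turn -0.3 alt 179.7 q6 37.3 rows 4
[]
```

{"api": "apply_moves", "payload": {"deltas": [50,0.9,-1.1,40,-0.3,50,0.9,-1.1,80,-0.3,50,0.9,-1.1,120,-0.3,50,0.9,-1.1,129,-0.3,0,0.9,-1.1,129,-0.3,0,0.9,-1.1,129,-0.3,0,0.9,-1.1,129,-0.3,0,0.9,-1.1,129,-0.3,0,0.9,-1.1,129,-0.3,0,0.9,-1.1,129,-0.3,0,0.9,-1.1,115,-0.3,0,0.9,-1.1,80,-0.3], "squeeze": 40}}

```text
clock: 20.47
position: [0.5541, 0.3584, 0.1368]
ee_rot: [-0.001, 0.768, 0.641, -0.005]
contact_force: [-0.7, -0.5, -1.7]
width: 0.0093
gripper_force: 41.3
```

{"api": "apply_moves", "payload": {"deltas": [0,0,0,-40,0,0,0,0,-80,7,0,-40,0,-100,14,0,-310,13.7,-100,77.7,0,-310,13.7,-100,77.7,0,-310,13.7,-100,77.7,0,-310,13.7,-100,77.7,0,-310,13.7,-100,77.7,0,-310,13.7,-100,77.7,0,-310,13.7,-100,77.7,0,-310,13.7,-100,77.7,0,-310,13.7,-100,77.7]}}

```text
clock: 21.47
position: [0.5147, 0.0508, 0.2413]
ee_rot: [0.0, 1.0, 0.013, 0.0]
contact_force: [0.4, 0.5, -2.3]
width: 0.0092
gripper_force: 41.3
```

{"api": "apply_moves", "payload": {"deltas": [0,0,0,0,0,0,0,0,0,0]}}

```text
clock: 21.63
position: [0.5151, 0.0525, 0.241]
ee_rot: [-0.0, 1.0, 0.019, 0.0]
contact_force: [0.8, 0.0, -1.8]
width: 0.0092
gripper_force: 41.3
```

Run:
```python
from h import *
p,Rt,s=tool(); print(p,yaw(Rt),s["width"],s["gripper_force"])
go(*place("BR")[0],.14,place("BR")[1]-90)
```

```text
[0.51505448 0.05245239 0.2409854 ] -87.86509550045459 0.009182489130645977 41.28236174583435
shift [ 1.00e+00 -1.00e-01  1.01e+02] turn 0.1 alt -179.9 q6 86.0 rows 3
```

{"api": "apply_moves", "payload": {"deltas": [0,1,0,40,0,0,1,0,80,0,0,1,0,105,0,0,1,0,115,0,0,1,0,115,0,0,1,0,115,0,0,1,0,115,0]}}

```text
clock: 22.22
position: [0.5181, 0.0528, 0.1275]
ee_rot: [0.0, 1.0, 0.018, 0.002]
contact_force: [0.2, -0.8, -2.1]
width: 0.0092
gripper_force: 41.2
```

Run:
```python
from h import *
print(tool()[0],yaw(tool()[1]),tool()[2]["contact_force"]);go(*place("BR")[0],.0995,place("BR")[1]-90)
P=get_image("wrist"); save(P,"br.png",s=1.4)
```

```text
[0.51806233 0.05280069 0.12747033] -87.94977856471066 [ 0.19648952 -0.79207454 -2.09090758]
shift [-2.1  0.1 28. ] turn 0.1 alt -179.9 q6 86.1 rows 1
```

View pics/br.png

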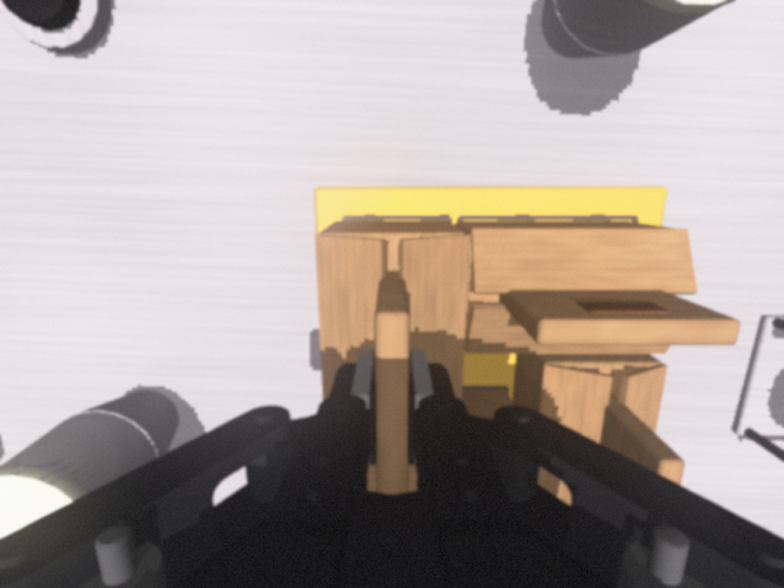

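The held carton (392,350) is aligned above BR, with the gap to BL's end open at column 470. Lowering it, releasing, then going over to look at the board from above.

{"api": "apply_moves", "payload": {"deltas": [0,-2.1,0.1,14,0,0,-2.1,0.1,22,0,0,-2.1,0.1,28,0,0,-2.1,0.1,28,0,0,-2.1,0.1,28,0,30,-2.1,0.1,28,0,30,-2.1,0.1,28,0,30,-2.1,0.1,28,0,30,-2.1,0.1,0,0,50,-2.1,0.1,-40,0,85,-2.1,0.1,-80,0,85,-2.1,0.1,-120,0]}}

```text
clock: 23.27
position: [0.5136, 0.0524, 0.2469]
ee_rot: [-0.0, 1.0, 0.017, -0.001]
contact_force: [1.3, -0.6, -0.7]
width: 0.0655
gripper_force: 0.0
```

Run:
```python
from h import *
print(tool()[0]);go(.40,.22,.36,0)
```

```text
[0.51363576 0.05244929 0.24690184]
shift [-107.9 -171.4 -112.9] turn -88.0 alt 92.0 q6 86.1 rows 13
```

{"api": "apply_moves", "payload": {"deltas": [85,-108,-171,-113,-84,85,-108,-171,-113,-84,85,-108,-171,-113,-84,85,-108,-171,-113,-84,85,-108,-171,-113,-84,85,-108,-171,-113,-84,85,-108,-171,-113,-84,85,-108,-171,-113,-84,85,-108,-171,-113,-84,85,-108,-171,-113,-84,85,-108,-171,-113,-84,85,-108,-171,-113,-84]}}

```text
clock: 24.27
position: [0.4002, 0.2196, 0.3584]
ee_rot: [-0.0, 0.729, 0.684, -0.0]
contact_force: [-0.4, -0.1, 0.0]
width: 0.085
gripper_force: 0.0
```

{"api": "apply_moves", "payload": {"deltas": [85,0,0,0,-4,85,0,0,0,-4,85,0,0,0,-4]}}

```text
clock: 24.52
position: [0.4002, 0.2196, 0.3584]
ee_rot: [-0.0, 0.708, 0.706, -0.0]
contact_force: [0.4, -0.5, -0.2]
width: 0.0849
gripper_force: 0.0
```

Run:
```python
from h import *
P=get_image("wrist"); print(tool()[0],yaw(tool()[1]))
m=masks(P)["brown"]; out=P["frame"].copy()
for k in PL:
    (X,a)=place(k)
    cv2.drawContours(out,cv2.findContours(sil(P,*X,np.radians(a),.006),0,1)[0],-1,(255,0,0),1)
save(dict(frame=out),"t4.png",s=1.4)
print(lids(P))
for r in place_of("well1",P): print(r["score"],np.array(r["point"])*1.4,atz(P,r["point"],.052))
for r in place_of("carrier",P): print(r["score"],np.array(r["point"])*1.4,atz(P,r["point"],0))
go(.4314,.2104,.2,0)
```

```text
[0.40027067 0.2195647  0.35848093] -0.11229958257847958
[(array([0.4257, 0.3477]), 0.0298, 0.94)]
shift [ -9.1  31.2 158.5] turn -0.1 alt 179.9 q6 20.1 rows 4
```

View pics/t4.png

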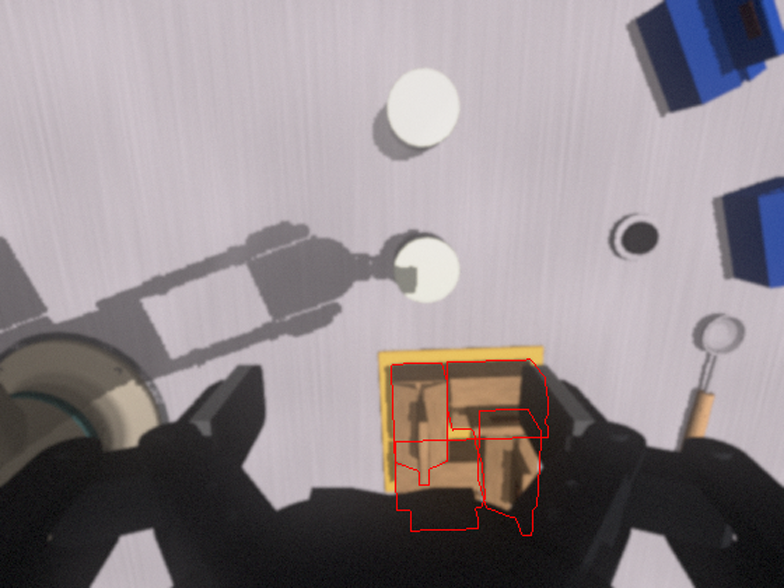

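All four cartons sit in their outlines, with contours matching at around (465,440). The pots are at (426,270) and (423,108). Now pot P2.

{"api": "apply_moves", "payload": {"deltas": [85,-9,31,50,0,85,-9,31,100,0,85,-9,31,140,0,85,-9,31,158,0,85,-9,31,158,0,85,-9,31,158,0,85,-9,31,158,0]}}

```text
clock: 25.25
position: [0.4329, 0.2112, 0.2027]
ee_rot: [0.001, 0.707, 0.707, 0.002]
contact_force: [1.5, 0.2, 1.2]
width: 0.0851
gripper_force: 0.0
```

```bash
sed -i 's/(S<45)&(V>185)/(S<45)\&(V>110)/' h.py
python3 - <<'E'
from h import *
P=get_image("wrist"); print(tool()[0],yaw(tool()[1]),lids(P)); go(.4314,.2104,.076,0); save(P,"p2.png")
E
```

```text
[0.43340835 0.2113755  0.20346561] -0.01969140608276883 [(array([0.4318, 0.2121]), 0.0305, 0.94)]
shift [ -1.2  -2.7 127.5] turn -0.0 alt 180.0 q6 17.7 rows 4
```

View pics/p2.png

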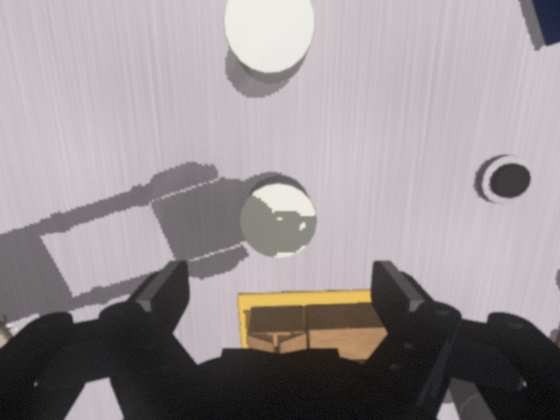

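{"api": "apply_moves", "payload": {"deltas": [85,0.7,-1.6,40,0,85,0.7,-1.6,80,0,85,0.7,-1.6,115,0,85,0.7,-1.6,127.5,0,85,0.7,-1.6,127.5,0,40,0.7,-1.6,127.5,0,40,0.7,-1.6,127.5,0,40,0.7,-1.6,127.5,0,40,0.7,-1.6,127.5,0,40,0.7,-1.6,127.5,0,40,0.7,-1.6,100,0,40,0.7,-1.6,60,0], "squeeze": 50}}

```text
clock: 26.3
position: [0.4271, 0.2104, 0.1394]
ee_rot: [-0.002, 0.707, 0.707, -0.003]
contact_force: [1.1, 0.2, -3.7]
width: 0.0592
gripper_force: 56.3
```

{"api": "apply_moves", "payload": {"deltas": [40,0,0,-40,0,40,0,0,-80,0,40,0,0,-120,0,40,-300,20,-160,0,40,-300,20,-160,0,40,-300,20,-160,0,40,-300,20,-160,0,40,-300,20,-160,0,40,-300,20,-160,0,40,-300,20,-160,0,40,-300,20,-160,0,40,-300,20,-160,0]}}

```text
clock: 27.3
position: [0.45, -0.0922, 0.3018]
ee_rot: [0.002, 0.709, 0.705, -0.0]
contact_force: [0.6, 0.1, -4.2]
width: 0.059
gripper_force: 56.1
```

{"api": "apply_moves", "payload": {"deltas": [40,-320,25,0,0,40,-320,25,0,0,40,-320,25,0,0,40,-320,25,0,0,40,-320,25,0,0,40,-320,25,0,0,40,-320,25,0,0,40,-320,25,0,0,40,-320,25,0,0,40,-320,25,0,0,40,-320,25,0,0]}}

```text
clock: 28.22
position: [0.4748, -0.4069, 0.3003]
ee_rot: [-0.001, 0.707, 0.707, 0.001]
contact_force: [0.5, 0.1, -3.9]
width: 0.0592
gripper_force: 55.8
```

Run:
```python
from h import *
P=get_image("wrist"); p,Rt,s=tool(); print(p,yaw(Rt),s["width"],s["gripper_force"],s["contact_force"]); save(P,"k1.png",s=1.4)
for r in place_of("well1",P): print(r["score"],np.round(np.array(r["point"])*1.4),atz(P,r["point"],.052))
for r in place_of("carrier",P): print(r["score"],np.round(np.array(r["point"])*1.4),atz(P,r["point"],0))
```

```text
[ 0.47484681 -0.40661425  0.30062284] 0.07129154127654098 0.05918904549324972 55.76002836227417 [ 0.16632035  0.69462148 -2.59101379]
0.94 [398. 231.] [ 0.48010754 -0.37773748  0.052     ]
0.94 [396.  15.] [ 0.47786665 -0.21407073  0.052     ]
0.72 [397. 131.] [ 0.47865466 -0.29736566  0.052     ]
0.92 [394. 139.] [ 0.47696091 -0.29835056  0.        ]
0.5 [396. 231.] [ 0.47861379 -0.38380131  0.        ]
```

View pics/k1.png

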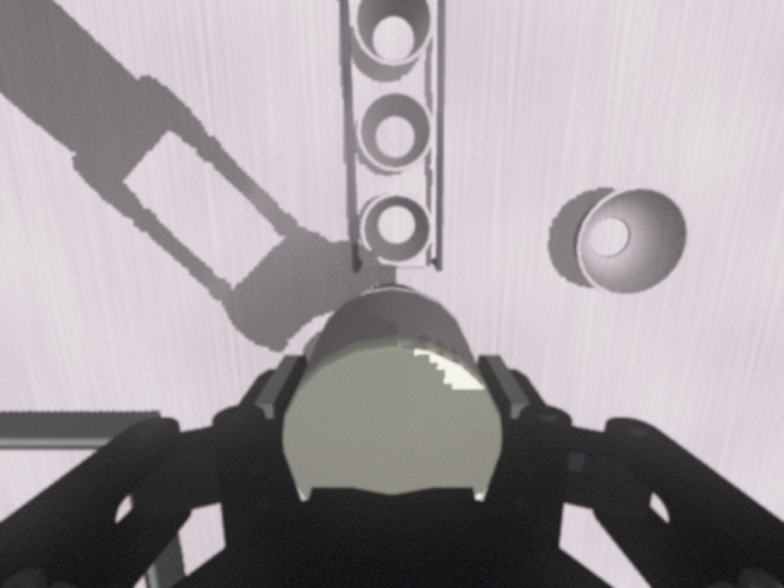

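The view shows three empty wells at (397,229), (395,132) and (393,35). The bowl is at (630,240) and stays put. The pot is held upright at (392,430). It goes into the far well.

```bash
cat >> h.py <<'E'
W=[(.4795,-.3772),(.4787,-.2972),(.4779,-.2165)]
E
python3 - <<'E'
from h import *
P=get_image("wrist"); p,Rt,s=tool(); print(p)
g=cv2.GaussianBlur(cv2.cvtColor(P["frame"],cv2.COLOR_RGB2GRAY),(3,3),0)
# ring search: maximise mean brightness gradient along projected 57mm mouth circle
from itertools import product
gr=np.hypot(cv2.Sobel(g,cv2.CV_32F,1,0),cv2.Sobel(g,cv2.CV_32F,0,1))
th=np.linspace(0,2*np.pi,90)
for (x,y) in W[:2]:
    best=max((cv2.remap(gr,*[np.float32(a).reshape(1,-1) for a in np.array([proj(P,[x+dx+r*np.cos(t),y+dy+r*np.sin(t),.052]) for t in th]).T],cv2.INTER_LINEAR).mean(),x+dx,y+dy,r) for dx,dy,r in product(np.arange(-6,7,1)*1e-3,np.arange(-6,7,1)*1e-3,(.028,.0295)))
    print(best)
go(*W[0],.13,0)
E
```

```text
[ 0.47485127 -0.40697407  0.30110363]
(np.float32(203.58397), np.float64(0.4785), np.float64(-0.3762), 0.028)
(np.float32(173.38922), np.float64(0.4777), np.float64(-0.2962), 0.028)
shift [ 29.7   4.6 171.1] turn 0.1 alt -179.9 q6 -47.1 rows 5
```

{"api": "apply_moves", "payload": {"deltas": [40,30.5,3.7,40,0,40,30.5,3.7,80,0,40,30.5,3.7,120,0,40,30.5,3.7,150,0,40,30.5,3.7,160,0,40,30.5,3.7,160,0,40,30.5,3.7,160,0,40,30.5,3.7,160,0]}}

```text
clock: 29.08
position: [0.48, -0.3796, 0.1435]
ee_rot: [0.003, 0.707, 0.707, 0.0]
contact_force: [-0.3, -1.3, -3.7]
width: 0.0589
gripper_force: 55.8
```

```bash
sed -i 's/^W=.*/W=[(.4785,-.3765),(.478,-.2965),(.4775,-.2165)]/' h.py
python3 - <<'E'
from h import *
print(tool()[0],tool()[2]["contact_force"]);go(*W[0],.090,0)
E
```

```text
[ 0.47997845 -0.37964026  0.14348645] [-0.32217147 -1.32014723 -3.68718252]
shift [ 3.4 -1.7 53.5] turn 0.0 alt -180.0 q6 -44.9 rows 2
```

{"api": "apply_moves", "payload": {"deltas": [40,3.4,-1.7,0,0,40,3.4,-1.7,10,0,40,3.4,-1.7,20,0,40,3.4,-1.7,30,0,40,3.4,-1.7,38,0,40,3.4,-1.7,44,0,40,3.4,-1.7,48,0,40,3.4,-1.7,51,0,40,3.4,-1.7,51,0]}}

```text
clock: 29.83
position: [0.4783, -0.3769, 0.0899]
ee_rot: [0.003, 0.707, 0.707, -0.0]
contact_force: [3.6, -5.1, -4.7]
width: 0.059
gripper_force: 56.2
```

{"api": "apply_moves", "payload": {"deltas": [40,-0.7,0.5,0.7,0,40,-0.7,0.5,1.5,0,40,-0.7,0.5,1.5,0]}}

```text
clock: 30.08
position: [0.4785, -0.3771, 0.0892]
ee_rot: [0.002, 0.707, 0.707, -0.0]
contact_force: [4.1, -4.5, 1.8]
width: 0.0585
gripper_force: 56.4
```

{"api": "apply_moves", "payload": {"deltas": [85,0,0,0,0,85,0,0,0,0,85,0,0,0,0,85,0,0,0,0,85,0,0,0,0,85,0,0,-30,0,85,0,0,-70,0,85,0,0,-110,0,85,-20,0,-140,0,85,-20,0,-140,0,85,-20,0,-140,0,85,-20,0,-140,0]}}

```text
clock: 31.08
position: [0.4763, -0.3947, 0.2271]
ee_rot: [-0.001, 0.707, 0.707, 0.0]
contact_force: [-0.8, 0.1, -1.6]
width: 0.0853
gripper_force: 0.0
```

Run:
```python
from h import *
P=get_image("wrist"); print(tool()[0]); save(P,"k2.png",s=1)
for z in (.11,.113,.117): print(z,lids(P,z))
go(.4257,.3475,.26,0)
```

```text
[ 0.47613215 -0.39426639  0.22626329]
0.11 [(array([ 0.4792, -0.3766]), 0.0308, 0.93)]
0.113 [(array([ 0.4791, -0.376 ]), 0.0304, 0.93)]
0.117 [(array([ 0.4791, -0.3752]), 0.0299, 0.93)]
shift [741.9 -50.7 -31.2] turn -0.0 alt 180.0 q6 -46.1 rows 18
```

View pics/k2.png

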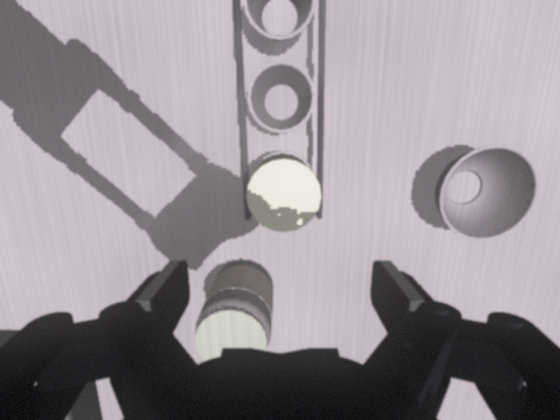

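The pot at (284,193) sits concentric in its well, with the tin at (235,310) untouched. I've now used all 14 views, so I go on numbers alone. Next is pot P3.

{"api": "apply_moves", "payload": {"deltas": [85,400,-27,-34,0,85,400,-27,-34,0,85,400,-27,-34,0,85,400,-27,-34,0,85,400,-27,-34,0,85,400,-27,-34,0,85,400,-27,-34,0,85,400,-27,-34,0,85,400,-27,-34,0,85,400,-27,-34,0,85,400,-27,-34,0]}}

```text
clock: 32.05
position: [0.4478, 0.0097, 0.2608]
ee_rot: [-0.003, 0.705, 0.709, 0.0]
contact_force: [0.7, -1.5, -0.6]
width: 0.085
gripper_force: 0.0
```

{"api": "apply_moves", "payload": {"deltas": [85,342,-24,0,0,85,342,-24,0,0,85,342,-24,0,0,85,342,-24,0,0,85,342,-24,0,0,85,342,-24,0,0,85,342,-24,0,0,85,342,-24,30,0,85,342,-24,60,0,85,342,-24,60,0,85,342,-24,60,0]}}

```text
clock: 32.97
position: [0.4241, 0.3454, 0.1984]
ee_rot: [-0.001, 0.706, 0.708, -0.004]
contact_force: [-0.3, 0.1, 0.4]
width: 0.0854
gripper_force: 0.0
```

Run:
```python
from h import *
P=get_image("wrist"); P=get_image("wrist"); L=lids(P); print(tool()[0],L,tool()[2]["clock"])
l=min(L,key=lambda l:np.hypot(*(l[0]-[.4257,.3475])))
go(*l[0],.076,0)
```

```text
[0.42658946 0.34553215 0.20200495] [(array([0.4262, 0.3492]), 0.0303, 0.94)] 33.0667
shift [  3.8  -0.3 126. ] turn -0.0 alt 180.0 q6 31.8 rows 4
```

{"api": "apply_moves", "payload": {"deltas": [85,3.8,-0.3,40,0,85,3.8,-0.3,80,0,85,3.8,-0.3,115,0,85,3.8,-0.3,126,0,85,3.8,-0.3,126,0,40,3.8,-0.3,126,0,40,3.8,-0.3,126,0,40,3.8,-0.3,126,0,40,3.8,-0.3,126,0,40,3.8,-0.3,126,0,40,3.8,-0.3,100,0,40,3.8,-0.3,60,0], "squeeze": 50}}

```text
clock: 34.07
position: [0.4233, 0.3485, 0.1398]
ee_rot: [-0.001, 0.707, 0.707, -0.004]
contact_force: [-0.6, -0.3, -4.2]
width: 0.0592
gripper_force: 55.9
```

{"api": "apply_moves", "payload": {"deltas": [40,0,0,-40,0,40,0,0,-80,0,40,0,0,-120,0,40,-350,28,-130,0,40,-350,28,-130,0,40,-350,28,-130,0,40,-350,28,-130,0,40,-350,28,-130,0,40,-350,28,-130,0,40,-350,28,-130,0,40,-350,28,-130,0,40,-350,28,-130,0]}}

```text
clock: 35.07
position: [0.4538, -0.0045, 0.2729]
ee_rot: [0.002, 0.708, 0.706, -0.001]
contact_force: [0.3, -0.4, -4.0]
width: 0.059
gripper_force: 54.4
```

{"api": "apply_moves", "payload": {"deltas": [40,-295,24,0,0,40,-295,24,0,0,40,-295,24,0,0,40,-295,24,0,0,40,-295,24,0,0,40,-295,24,0,0,40,-295,24,0,0,40,-295,24,40,0,40,-295,24,60,0,40,-295,24,60,0,40,-295,24,60,0]}}

```text
clock: 35.98
position: [0.4769, -0.2942, 0.2114]
ee_rot: [-0.002, 0.707, 0.707, -0.0]
contact_force: [0.6, 0.0, -2.4]
width: 0.059
gripper_force: 55.5
```

```bash
sed -i 's/^W=.*/W=[(.479,-.3763),(.4785,-.2963),(.478,-.2163)]/' h.py
python3 - <<'E'
from h import *
P=get_image("wrist"); p,Rt,s=tool(); print(p,yaw(Rt),s["width"],s["gripper_force"],s["contact_force"])
go(*W[1],.145,0)
E
```

```text
[ 0.47807619 -0.2946833   0.21300682] 0.0022080588731386527 0.05904138742956929 55.53574025630951 [ 0.6804741  -0.33061066 -2.92027732]
shift [-1.6  0.4 68. ] turn 0.0 alt -180.0 q6 -38.8 rows 2
```

{"api": "apply_moves", "payload": {"deltas": [40,-1.6,0.4,35,0,40,-1.6,0.4,60,0,40,-1.6,0.4,68,0,40,-1.6,0.4,68,0,40,-1.6,0.4,68,0,40,-1.6,0.4,68,0]}}

```text
clock: 36.53
position: [0.4798, -0.2972, 0.1466]
ee_rot: [0.002, 0.707, 0.707, 0.0]
contact_force: [1.1, 0.1, -3.6]
width: 0.0591
gripper_force: 55.7
```

Run:
```python
from h import *
print(tool()[0],tool()[2]["contact_force"]);go(*W[1],.09,0)
```

```text
[ 0.47977625 -0.29717089  0.14656109] [ 1.07373055  0.07565384 -3.58946194]
shift [ 1.  -1.5 56.6] turn 0.0 alt -180.0 q6 -38.9 rows 2
```

{"api": "apply_moves", "payload": {"deltas": [40,1,-1.2,12,0,40,1,-1.2,24,0,40,1,-1.2,34,0,40,1,-1.2,42,0,40,1,-1.2,48,0,40,1,-1.2,52,0,40,1,-1.2,55,0,40,1,-1.2,57,0,40,1,-1.2,57,0]}}

```text
clock: 37.28
position: [0.4774, -0.295, 0.0902]
ee_rot: [0.001, 0.707, 0.707, 0.0]
contact_force: [-3.6, 3.9, 15.7]
width: 0.0588
gripper_force: 58.1
```

{"api": "apply_moves", "payload": {"deltas": [85,0,0,0,0,85,0,0,0,0,85,0,0,0,0,85,0,0,0,0,85,0,0,0,0,85,0,0,-30,0,85,0,0,-70,0,85,0,0,-110,0,85,-20,0,-140,0,85,-20,0,-140,0,85,-20,0,-140,0,85,-20,0,-140,0]}}

```text
clock: 38.28
position: [0.4764, -0.3149, 0.2261]
ee_rot: [-0.001, 0.707, 0.707, 0.0]
contact_force: [0.2, 0.3, -1.3]
width: 0.0851
gripper_force: 0.0
```

Run:
```python
from h import *
P=get_image("wrist"); print(tool()[0])
print(lids(P,.113))
for r in place_of("well1",P): print(round(r["score"],2),atz(P,r["point"],.052))
go(.6717,-.0381,.26,0)
```

```text
[ 0.47606698 -0.31437724  0.22535474]
[(array([ 0.479 , -0.3745]), 0.0307, 0.94), (array([ 0.4775, -0.2959]), 0.0305, 0.93)]
0.96 [ 0.47501888 -0.21590882  0.052     ]
shift [276.3 195.5 -34.7] turn -0.0 alt 180.0 q6 -40.4 rows 9
```

{"api": "apply_moves", "payload": {"deltas": [85,276,195,-34,0,85,276,195,-34,0,85,276,195,-34,0,85,276,195,-34,0,85,276,195,-34,0,85,276,195,-34,0,85,276,195,-34,0,85,276,195,-34,0,85,276,195,10,0,85,276,195,25,0,85,276,195,25,0,85,276,195,25,0]}}

```text
clock: 39.38
position: [0.6707, -0.0387, 0.1994]
ee_rot: [-0.002, 0.707, 0.707, -0.002]
contact_force: [-0.5, -0.9, 0.5]
width: 0.0852
gripper_force: 0.0
```

Run:
```python
from h import *
P=get_image("wrist"); P=get_image("wrist"); L=lids(P); print(tool()[0],L,tool()[2]["clock"])
l=min(L,key=lambda l:np.hypot(*(l[0]-[.6717,-.0381])))
go(*l[0],.076,0)
```

```text
[ 0.67237971 -0.03975196  0.2027794 ] [(array([ 0.6716, -0.0359]), 0.0305, 0.94)] 39.4833
shift [  3.9  -0.9 126.8] turn -0.0 alt 180.0 q6 -9.3 rows 4
```

{"api": "apply_moves", "payload": {"deltas": [85,3.5,-0.9,40,0,85,3.5,-0.9,80,0,85,3.5,-0.9,115,0,85,3.5,-0.9,126.5,0,85,3.5,-0.9,126.5,0,40,3.5,-0.9,126.5,0,40,3.5,-0.9,126.5,0,40,3.5,-0.9,126.5,0,40,3.5,-0.9,126.5,0,40,3.5,-0.9,126.5,0,40,3.5,-0.9,100,0,40,3.5,-0.9,60,0], "squeeze": 50}}

```text
clock: 40.48
position: [0.668, -0.0353, 0.1391]
ee_rot: [-0.004, 0.707, 0.707, -0.003]
contact_force: [0.6, -0.1, -3.7]
width: 0.059
gripper_force: 55.2
```

{"api": "apply_moves", "payload": {"deltas": [40,0,0,-40,0,40,0,0,-80,0,40,-180,-193,-110,0,40,-180,-193,-110,0,40,-180,-193,-110,0,40,-180,-193,-110,0,40,-180,-193,-110,0,40,-180,-193,-110,0,40,-180,-193,-110,0,40,-180,-193,-60,0,40,-180,-193,-60,0,40,-180,-193,-60,0]}}

```text
clock: 41.48
position: [0.4757, -0.2145, 0.1999]
ee_rot: [-0.003, 0.707, 0.707, -0.001]
contact_force: [-0.4, 0.1, -3.4]
width: 0.0589
gripper_force: 56.0
```

```bash
sed -i 's/^W=.*/W=[(.479,-.3763),(.4778,-.2955),(.4767,-.2158)]/' h.py
python3 - <<'E'
from h import *
P=get_image("wrist"); p,Rt,s=tool(); print(p,yaw(Rt),s["width"],s["gripper_force"],s["contact_force"])
go(*W[2],.145,0)
E
```

```text
[ 0.47740948 -0.21515361  0.20159028] -0.013489209869376248 0.05897781001464544 55.99614143371582 [ 0.41936319 -1.22469148 -3.31715399]
shift [-0.7 -0.6 56.6] turn -0.0 alt 180.0 q6 -31.9 rows 2
```

{"api": "apply_moves", "payload": {"deltas": [40,-0.7,-0.6,35,0,40,-0.7,-0.6,56,0,40,-0.7,-0.6,56,0,40,-0.7,-0.6,56,0,40,-0.7,-0.6,56,0,40,-0.7,-0.6,56,0]}}

```text
clock: 42.03
position: [0.4793, -0.2172, 0.1483]
ee_rot: [0.002, 0.707, 0.707, 0.001]
contact_force: [-0.3, -0.0, -3.0]
width: 0.0589
gripper_force: 56.2
```

Run:
```python
from h import *
print(tool()[0],tool()[2]["contact_force"]);go(*W[2],.09,0)
```

```text
[ 0.47932695 -0.21717508  0.14829567] [-0.27447006 -0.00733513 -2.9580368 ]
shift [ 1.5 -2.9 58.3] turn 0.0 alt -180.0 q6 -32.0 rows 2
```

{"api": "apply_moves", "payload": {"deltas": [40,1.2,-2.2,12,0,40,1.2,-2.2,24,0,40,1.2,-2.2,34,0,40,1.2,-2.2,42,0,40,1.2,-2.2,48,0,40,1.2,-2.2,53,0,40,1.2,-2.2,56.5,0,40,1.2,-2.2,58.5,0,40,1.2,-2.2,58.5,0]}}

```text
clock: 42.78
position: [0.4764, -0.2159, 0.0906]
ee_rot: [0.002, 0.707, 0.707, 0.0]
contact_force: [-3.6, 2.3, 15.5]
width: 0.0591
gripper_force: 58.5
```

{"api": "apply_moves", "payload": {"deltas": [85,0,0,0,0,85,0,0,0,0,85,0,0,0,0,85,0,0,0,0,85,0,0,0,0,85,0,0,-30,0,85,0,0,-70,0,85,0,0,-110,0,85,-40,0,-140,0,85,-80,0,-180,0,85,-120,0,-220,0,85,-150,0,-220,0]}}

```text
clock: 43.78
position: [0.4759, -0.3465, 0.3022]
ee_rot: [0.002, 0.707, 0.708, 0.001]
contact_force: [1.5, 0.0, 0.3]
width: 0.0851
gripper_force: 0.0
```

Run:
```python
from h import *
P=get_image("wrist"); P=get_image("wrist"); print(tool()[0])
for z in (.113,):
    print(z,[(l[0],l[1]) for l in lids(P,z)])
sd=get_image("side"); sc=get_image("scene")
# triangulate lids between side & scene via blobs near the expected projections
def blob(pic,X):
    m=masks(pic)["lid"].astype(np.uint8); n,l,st,ce=cv2.connectedComponentsWithStats(m); u=proj(pic,X)
    i=min((i for i in range(1,n) if st[i,4]>40),key=lambda i:np.hypot(*(ce[i]-u))); return u,ce[i],st[i,4]
for w in W:
    for pic in(sd,sc): u,c,a=blob(pic,[*w,.113]); print(np.round(u,1),np.round(c,1),a, end=" | ")
    print()
# carton check side/scene: brown area overlap with predicted union
for pic in (sd,sc):
    m=masks(pic)["brown"]; S=np.zeros(m.shape,bool)
    for k in PL: S|=sil(pic,*place(k)[0],np.radians(place(k)[1]),.006).astype(bool)
    ring=cv2.dilate(S.astype(np.uint8),np.ones((7,7))).astype(bool)&~S
    print("inside",round((m&S).sum()/S.sum(),3),"ring brown",m[ring].mean())
```

```text
[ 0.47651067 -0.35258449  0.30166504]
0.113 [(array([ 0.4314, -0.5108]), 0.0331), (array([ 0.4793, -0.3757]), 0.0307), (array([ 0.4771, -0.2975]), 0.0307), (array([ 0.4766, -0.218 ]), 0.0307)]
[315.9 156.2] [316.3 165.2] 80 | [259.6 123.5] [254.7 121.7] 182 | 
[316.2 164.9] [316.3 165.2] 80 | [271.6 135.3] [272.  136.1] 183 | 
[316.5 174.1] [316.2 174.7] 93 | [284.1 147.8] [284.6 148.8] 207 | 
inside 0.943 ring brown 0.011396011396011397
inside 0.919 ring brown 0.011811023622047244
```

All pots sit at equal lid height, concentric with the wells, and the cartons' silhouettes agree (94% and 92% inside, about 1% outside). I'll press gently on each lid with closed fingers to confirm they are fully home.

{"api": "apply_moves", "payload": {"deltas": [0,-24,2.5,40,0,0,-24,2.5,80,0,0,-24,2.5,120,0,0,-24,2.5,150,0,0,-24,2.5,158,0,0,-24,2.5,158,0,0,-24,2.5,163,0,0,-24,2.5,166,0,0,-24,2.5,169,0,0,-24,2.5,170.5,0,0,-24,2.5,170.5,0,0,-24,2.5,170.5,0]}}

```text
clock: 44.98
position: [0.4784, -0.3702, 0.1293]
ee_rot: [0.001, 0.707, 0.707, 0.0]
contact_force: [-0.3, 1.7, 5.9]
width: 0.0003
gripper_force: 2.0
```

{"api": "apply_moves", "payload": {"deltas": [0,0,0,1.5,0,0,0,0,1.5,0]}}

```text
clock: 45.15
position: [0.4785, -0.37, 0.1289]
ee_rot: [0.001, 0.707, 0.707, 0.001]
contact_force: [-0.9, 2.9, 10.9]
width: 0.0002
gripper_force: 5.4
```

{"api": "apply_moves", "payload": {"deltas": [0,0,0,-15,0,0,30,0,-15,0,0,74,-1,-15,0,0,74,-1,-12,0,0,74,-1,-12,0,0,74,-1,-8,0,0,74,-1,-5,0,0,74,-1,-2,0,0,74,-1,0,0,0,74,-1,0,0]}}

```text
clock: 45.98
position: [0.4774, -0.2972, 0.1287]
ee_rot: [0.001, 0.708, 0.707, 0.0]
contact_force: [-2.1, 3.2, 15.1]
width: 0.0003
gripper_force: 7.4
```

{"api": "apply_moves", "payload": {"deltas": [0,0,0,1,0,0,0,0,1,0]}}

```text
clock: 46.15
position: [0.4775, -0.2972, 0.1286]
ee_rot: [0.001, 0.708, 0.707, 0.0]
contact_force: [-3.9, 2.6, 19.7]
width: -0.0002
gripper_force: 9.9
```

{"api": "apply_moves", "payload": {"deltas": [0,0,0,-15,0,0,30,0,-15,0,0,79,-1,-15,0,0,79,-1,-12,0,0,79,-1,-12,0,0,79,-1,-8,0,0,79,-1,-5,0,0,79,-1,-2,0,0,79,-1,0,0,0,79,-1,0,0]}}

```text
clock: 46.98
position: [0.4766, -0.219, 0.1286]
ee_rot: [0.002, 0.708, 0.707, 0.0]
contact_force: [-4.6, 2.3, 22.0]
width: 0.0001
gripper_force: 10.8
```

All three lids stop at the same height (TCP 0.1286–0.1289), so the pots are fully home. Now a numeric check of the board from above before the bell.

{"api": "apply_moves", "payload": {"deltas": [0,0,0,-40,0,0,0,0,-80,0,0,0,0,-120,0,0,20,5,-160,0,0,40,5,-200,0,0,40,5,-240,0,0,40,5,-240,0,0,40,5,-240,0,0,40,5,-240,0,0,40,5,-240,0]}}

```text
clock: 47.82
position: [0.4802, -0.1776, 0.3633]
ee_rot: [-0.002, 0.708, 0.707, -0.001]
contact_force: [-0.9, -0.6, 1.0]
width: 0.0001
gripper_force: 0.0
```

```bash
cat >> h.py <<'E'
def joint(P):
    """fit each placed carton with the others fixed, on the union silhouette"""
    m=masks(P)["brown"].astype(np.uint8); m=cv2.morphologyEx(m,cv2.MORPH_CLOSE,np.ones((3,3)))
    n,l,st,ce=cv2.connectedComponentsWithStats(m)
    v0=np.concatenate([[*place(k)[0],np.radians(place(k)[1])] for k in PL])
    un=lambda v:np.maximum.reduce([sil(P,*v[3*i:3*i+3],.006) for i in range(4)])
    ref=un(v0); t=np.isin(l,[i for i in range(1,n) if ref[l==i].sum()>60]).astype(np.uint8)
    f=lambda v:-(un(v)&t).sum()/(un(v)|t).sum()
    r=minimize(f,v0,method="Nelder-Mead",options=dict(initial_simplex=np.vstack([v0]+[v0+e for e in np.diag([.006,.006,.06]*4)]),maxiter=900,xatol=1e-4,fatol=1e-5))
    print("iou at nominal",round(-f(v0),3),"best",round(-r.fun,3))
    for i,k in enumerate(PL): d=r.x[3*i:3*i+3]-v0[3*i:3*i+3]; print(k,"off mm",np.round(d[:2]*1000,1),"deg",round(np.degrees(d[2]),1))
E
python3 - <<'E'
from h import *
P=get_image("wrist"); print(tool()[0]); joint(P)
b=place_of("bell_top",P)[:2]; print("bell",b)
for z in(.02,.03,.04,.05): print(z,atz(P,b[0]["point"],z)) if b else 0
go(.67,.235,.2,0)
E
```

```text
[ 0.48014729 -0.17743984  0.36315535]
iou at nominal -1264168316454875.0 best -0.0
TL off mm [-115.5  133.9] deg -84.9
TR off mm [-222.   -39.4] deg 23.3
BR off mm [138.4 -65.7] deg 151.1
BL off mm [ 214.9 -102.8] deg -2.5
bell []
shift [412.3 189.9 163.3] turn -0.1 alt 179.9 q6 -28.0 rows 12h.py:81: RuntimeWarning: overflow encountered in scalar negative
  f=lambda v:-(un(v)&t).sum()/(un(v)|t).sum()
```

```bash
sed -i 's/f=lambda v:-(un(v)&t).sum()\/(un(v)|t).sum()/f=lambda v:-float((un(v)\&t).sum())\/float((un(v)|t).sum())/' h.py
python3 - <<'E'
from h import *
P=get_image("wrist"); joint(P)
E
```

```text
iou at nominal 0.934 best 0.97
TL off mm [ 1.5 -0.3] deg 1.7
TR off mm [1.3 0.1] deg -0.1
BR off mm [-5.3 -0.1] deg 0.9
BL off mm [-2.3  1. ] deg 0.8
```

{"api": "apply_moves", "payload": {"deltas": [0,390,190,150,0,0,390,190,150,0,0,390,190,150,0,0,390,190,150,0,0,390,190,150,0,0,390,190,150,0,0,390,190,150,0,0,390,190,150,0,0,390,190,150,0,0,390,190,150,0,0,390,190,150,0,0,390,190,150,0]}}

```text
clock: 48.97
position: [0.6714, 0.2194, 0.2093]
ee_rot: [-0.003, 0.706, 0.709, -0.001]
contact_force: [0.2, -0.5, 0.1]
width: -0.0001
gripper_force: 0.0
```

Run:
```python
from h import *
P=get_image("wrist"); P=get_image("wrist"); print(tool()[0])
b=place_of("bell_top",P)[:2]; print("bell",b)
h=masks(P)["hsv"]; dark=(h[...,2]<60).astype(np.uint8); dark[270:]=0
n,l,st,ce=cv2.connectedComponentsWithStats(dark)
for i in range(1,n):
    if st[i,4]>150: print(np.round(ce[i],1),st[i], [np.round(atz(P,ce[i],z),4) for z in(.02,.035,.05)], "diam at .03:",np.round(st[i,2]/P["K"][0,0]*(P["position"][2]-.03),3))
sc=get_image("scene");sd=get_image("side")
for pic in(sc,sd):
    h=masks(pic)["hsv"]; u=proj(pic,[.672,.235,.035]); print("proj",u)
    d=(h[...,2]<70).astype(np.uint8); n,l,st,ce=cv2.connectedComponentsWithStats(d)
    for i in range(1,n):
        if np.hypot(*(ce[i]-u))<15 and st[i,4]>10: print(ce[i],st[i,4],[np.round(atz(pic,ce[i],z),4) for z in(.02,.035,.05)])
```

```text
[0.67026342 0.21408063 0.21238312]
bell [{'point': [281.1, 186.9], 'score': 0.77}]
proj [306.89914872 288.40774864]
[306.28985507 291.17391304] 138 [array([0.6711, 0.2325, 0.02  ]), array([0.6779, 0.2414, 0.035 ]), array([0.6846, 0.2503, 0.05  ])]
proj [255.5252505  258.56289526]
```

Run:
```python
from h import *
P=get_image("wrist"); sc=get_image("scene"); sd=get_image("side")
obs=[]
for n,p in(("w",P),("sc",sc),("sd",sd)):
    for r in place_of("bell_top",p):
        if r["score"]>.3: print(n,round(r["score"],2),np.round(r["point"]),[np.round(atz(p,r["point"],z),4) for z in(.02,.03,.04)])
print(P["frame"][180:196:4,275:290:4].tolist())
go(.485,-.09,.3,0)
```

```text
w 0.61 [279. 178.] [array([0.67  , 0.2314, 0.02  ]), array([0.6701, 0.2329, 0.03  ]), array([0.6701, 0.2344, 0.04  ])]
sc 0.5 [303. 289.] [array([0.6741, 0.2221, 0.02  ]), array([0.6785, 0.2281, 0.03  ]), array([0.683 , 0.2342, 0.04  ])]
sd 0.55 [255. 261.] [array([0.674 , 0.2291, 0.02  ]), array([0.6725, 0.2419, 0.03  ]), array([0.6709, 0.2548, 0.04  ])]
[[[81, 77, 79], [83, 79, 81], [83, 78, 80], [82, 78, 81]], [[79, 76, 78], [79, 76, 79], [80, 76, 80], [81, 79, 81]], [[74, 71, 73], [84, 77, 81], [80, 75, 78], [82, 76, 80]], [[79, 74, 77], [79, 73, 77], [77, 73, 76], [90, 84, 88]]]
shift [-302.3 -185.4  -83.9] turn -0.1 alt 179.9 q6 12.0 rows 9
```

{"api": "apply_moves", "payload": {"deltas": [0,0,0,-40,0,0,0,0,-84,0,0,-302,-185,-84,0,0,-302,-185,-84,0,0,-302,-185,-84,0,0,-302,-185,-84,0,0,-302,-185,-84,0,0,-302,-185,-84,0,0,-302,-185,-84,0,0,-302,-185,-84,0,0,-302,-185,-84,0,0,-302,-185,-84,0]}}

```text
clock: 50.52
position: [0.4832, -0.0925, 0.3003]
ee_rot: [0.001, 0.709, 0.705, -0.001]
contact_force: [0.7, 1.4, 0.3]
width: -0.0001
gripper_force: 0.0
```

Run:
```python
from h import *
P=get_image("wrist"); P=get_image("wrist"); print(tool()[0]); joint(P)
m=masks(P); out=P["frame"].copy()
cv2.imwrite("pics/_raw.png",out[:,:,::-1])
# board outer edge check from yellow fringes
y=m["yellow"]; pts=np.argwhere(y)[:,::-1]; w=np.array([atz(P,q,.006)[:2] for q in pts])-BC; t=np.radians(-BY); w=w@np.array([[np.cos(t),-np.sin(t)],[np.sin(t),np.cos(t)]]).T*1000
w=w[(abs(w)<115).all(1)]; print("yellow extents",np.percentile(w,[.5,99.5],axis=0))
# ridge top of BR: brown column profile
X,a=place("BR")
for d in (-.008,-.004,0,.004,.008):
    print(d,[np.round(proj(P,[X[0]+d+s*.035,X[1],.114])).tolist() for s in(-1,1)])
```

```text
[ 0.48556563 -0.0895334   0.30013176]
iou at nominal 0.911 best 0.966
TL off mm [-0.2  1.3] deg 0.8
TR off mm [ 1.  -3.3] deg -0.2
BR off mm [-5.7  0.7] deg 0.7
BL off mm [-2.5  4.5] deg -0.0
yellow extents [[-96.67921832 -98.70423041]
 [ 97.89567993  94.78969471]]
-0.008 [[266.0, 45.0], [343.0, 45.0]]
-0.004 [[271.0, 45.0], [347.0, 45.0]]
0 [[275.0, 45.0], [351.0, 45.0]]
0.004 [[279.0, 45.0], [356.0, 45.0]]
0.008 [[284.0, 45.0], [360.0, 45.0]]
```

```bash
cat > scan.py <<'E'
from h import *
def scan(P,k,z=.056,off=.02):
    m=masks(P); X,a=place(k); t=np.radians(a); u=np.array([np.cos(t),np.sin(t)]); v=np.array([-u[1],u[0]])
    for nm,A,B,L,o in (("long",u,v,.05,off),("short",v,u,.03,.045)):
        for s in(-1,1):
            row=""
            for d in np.arange(-.016,.0161,.001):
                e=[]
                for sg in(-1,1):
                    q=np.array([*(X+s*(L+d)*A+sg*o*B),z]); c=np.round(proj(P,q)).astype(int)
                    if not(0<=c[0]<560 and 0<=c[1]<420): e.append("-");continue
                    e.append("Y" if m["yellow"][c[1],c[0]] else "b" if m["brown"][c[1],c[0]] else ".")
                row+=e[0]+e[1]+" "
            print(k,nm,"+" if s>0 else "-",row)
E
python3 - <<'E'
from scan import *
P=get_image("wrist")
print("cols d=-16..16 mm beyond nominal edge")
for k in PL: scan(P,k)
E
```

```text
cols d=-16..16 mm beyond nominal edge
TL long - bb bb bb bb bb bb bb bb bb bb bb bb bb bb bb bb bb bb bb bb bb .. .. .. .. .. .. .. .. .. .. .. .. 
TL long + bb bb bb bb bb bb bb bb bb bb bb bb bb bb bb bb bb bb bb bb bb bb bb bb bb bb bb bb bb bb bb bb bb 
TL short - bb bb bb bb bb bb bb bb bb bb bb bb bb bb bY bY bY YY YY YY YY bY bY b. bb b. .. .. .. .. .. .. .. 
TL short + bb bb bb bb bb bb bb bb bb bb bb bb bb bb bb bb bb bb bb Yb bY bY bY bY bY bY bY bY bY bY bY bY bY 
TR long - bb bb bb bb bb bb bb bb bb bb bb bb bb bb bb bb bb bb bb bb bb bb bb bb bb bb bb bb bb bb bb bb bb 
TR long + bb bb bb bb bb bb bb bb bb bb bb bb bb bb bb bb bb .. .. .. .. .. .. .. .. .. .. .. .. .. .. .. .. 
TR short - bb bb bb bb bb bb bb bb bb bb bb bb bb bb bb bb bb bY bY bY YY Yb Yb Yb Yb Yb Yb Yb Yb Yb Yb Yb Yb 
TR short + bb bb bb bb bb bb bb bb bb bb bb bb bb bb bb bb bY YY .Y .. b. .. .. .. .. .. .. .. .. .. .. .. .. 
BR long - bb bb bb bb bb bb bb bb bb bb bb bb bb bb bb bb bb bb bb bb bY bb bb bb bb bb bb bb bb bb bb bb bb 
BR long + bb bb bb bb bb bb bb bb bb bb bb bb bb Yb YY YY YY YY YY Y. .b .. .. .. .. .. .. .. .. .. .. .. .. 
BR short - bb bb bb bb bb bb bb bb bb bb bb bb bb bb bb bY bY bY bY bY bY bY bb bb Yb Yb Yb Yb Yb Yb Yb Yb Yb 
BR short + bb bb bb bb bb bb bb bb bb bb bb bb bb bb bb bb bb b. .. .. .. .. .. .. .. .. .. .. .. .. .. .. .. 
BL long - bb bb bb bb bb bb bb bb bb bb bb bb bb Yb YY YY YY YY YY YY YY YY YY .. bb .. .. .. .. .. .. .. .. 
BL long + bb bb bb bb bb bb bb bb bb bb bb bb bb bb bb bb bb bb bb bb bb bb bb bb bb bb bb bb bb bb bb bb bb 
BL short - bb bb bb bb bb bb bb bb bb bb bb bb bb bb bb YY YY YY YY YY .. bb .. .. .. .. .. .. .. .. .. .. .. 
BL short + bb bb bb bb bb bb bb bb bb bb bb bb bb bb bb bb bb Yb Yb Yb YY YY YY YY YY bY bY bY bY bY bY bY bY
```

Two fits agree that BR stands about 5 mm short along its ridge and BL about (−2.5, +3.5) mm off. I'll mend both by re-gripping the ridge and shifting. BL first.

Run:
```python
from h import *
X=place("BL")[0]; go(X[0],X[1]+.0035,.15,2.0)
```

```text
shift [ 59.7  52.8 150.1] turn -2.1 alt 177.9 q6 -18.4 rows 5
```

{"api": "apply_moves", "payload": {"deltas": [30,59.7,52.8,20,-2.1,30,59.7,52.8,60,-2.1,30,59.7,52.8,100,-2.1,30,59.7,52.8,135,-2.1,30,59.7,52.8,150,-2.1,30,59.7,52.8,150,-2.1,30,59.7,52.8,150,-2.1,30,59.7,52.8,150,-2.1,30,59.7,52.8,150,-2.1]}}

```text
clock: 51.42
position: [0.5406, -0.0293, 0.1519]
ee_rot: [0.002, 0.694, 0.72, 0.001]
contact_force: [-0.4, 0.0, 0.6]
width: 0.0301
gripper_force: 0.0
```

Run:
```python
from h import *
P=get_image("wrist"); print(tool()[0],tool()[2]["width"])
X=place("BL")[0]; go(X[0],X[1]+.0035,.099,2.0)
```

```text
[ 0.54042231 -0.02943261  0.15192447] 0.029791909682567966
shift [ 0.4 -1.6 52.9] turn 0.1 alt -179.9 q6 -12.6 rows 2
```

{"api": "apply_moves", "payload": {"deltas": [30,0.4,-1.3,30,0,30,0.4,-1.3,48,0,30,0.4,-1.3,52.5,0,30,0.4,-1.3,52.5,0,30,0.4,-1.3,52.5,0,0,0.4,-1.3,52.5,0,0,0.4,-1.3,52.5,0,0,0.4,-1.3,52.5,0,0,0.4,-1.3,52.5,0,0,0.4,-1.3,49.5,0,0,0.4,-1.3,48.5,0,0,0.4,-1.3,48.5,0], "squeeze": 40}}

```text
clock: 52.47
position: [0.5371, -0.0288, 0.1009]
ee_rot: [-0.0, 0.694, 0.72, -0.0]
contact_force: [0.3, -0.6, -2.3]
width: 0.0092
gripper_force: 41.7
```

Run:
```python
from h import *
P=get_image("wrist"); s=tool()[2]; print(tool()[0],s["width"],s["contact_force"])
X=place("BL")[0]; go(X[0],X[1],.099,2.0)
```

```text
[ 0.53697448 -0.02884096  0.10073606] 0.009196951113012452 [ 0.11191848 -0.63367287 -2.37546831]
shift [-3.9  2.   1.7] turn 0.1 alt -179.9 q6 -12.6 rows 1
```

{"api": "apply_moves", "payload": {"deltas": [0,-3.8,2,-1,0,0,-3.8,2,-1,0,0,-3.8,2,0,0,0,-3.8,2,1,0,0,-3.8,2,2,0,0,-3.8,2,2.5,0,0,-3.8,2,2.5,0,0,-3.8,2,2.5,0]}}

```text
clock: 53.18
position: [0.5393, -0.0326, 0.0985]
ee_rot: [-0.0, 0.694, 0.72, -0.0]
contact_force: [-0.2, 1.6, -0.6]
width: 0.0095
gripper_force: 41.9
```

Run:
```python
from h import *
s=tool()[2]; print(tool()[0],yaw(tool()[1]),s["contact_force"]); X=place("BL")[0]; go(X[0],X[1],.099,2.0)
```

```text
[ 0.53931065 -0.03256352  0.09852481] 2.0877407100923944 [-0.16075179  1.60848419 -0.56463518]
shift [-0.1 -0.2 -0.5] turn 0.1 alt -179.9 q6 -12.9 rows 1
```

{"api": "apply_moves", "payload": {"deltas": [0,0,0,1,0,0,0,0,1,0,30,0,0,1,0,30,0,0,1,0,30,0,0,1,0,30,0,0,-25,0,30,0,0,-65,0,30,0,0,-105,0,30,40,0,-140,0,30,40,0,-140,0,30,40,0,-140,0]}}

```text
clock: 54.1
position: [0.5394, 0.0088, 0.2412]
ee_rot: [0.002, 0.693, 0.721, 0.002]
contact_force: [-0.1, -0.3, -0.7]
width: 0.03
gripper_force: 0.0
```

Run:
```python
from scan import *
P=get_image("wrist"); print(tool()[0]); joint(P)
X=place("BR")[0]; go(X[0]-.005,X[1],.17,-88)
```

```text
[0.53819343 0.007797   0.23891346]
iou at nominal 0.919 best 0.957
TL off mm [2.  4.2] deg 0.5
TR off mm [ 1.4 -1.6] deg 0.7
BR off mm [-5.1  0.3] deg -0.1
BL off mm [-0.5  1.1] deg -0.2
shift [ 45.9 -25.4  68.8] turn -89.8 alt 90.2 q6 -8.8 rows 13
```

{"api": "apply_moves", "payload": {"deltas": [30,46,-25.4,0,84,30,46,-25.4,0,84,30,46,-25.4,0,84,30,46,-25.4,0,84,30,46,-25.4,0,84,30,46,-25.4,0,84,30,46,-25.4,0,84,30,46,-25.4,0,84,30,46,-25.4,0,84,30,46,-25.4,0,84,30,46,-25.4,0,84,30,46,-25.4,0,84]}}

```text
clock: 55.15
position: [0.5097, 0.0513, 0.2356]
ee_rot: [0.0, 0.998, 0.067, -0.003]
contact_force: [0.2, 0.3, 0.8]
width: 0.0303
gripper_force: 0.0
```

{"api": "apply_moves", "payload": {"deltas": [30,0,0,40,6.2,30,0,0,75,6.2,30,0,0,85,6.2,30,0,0,85,6.2,30,0,0,85,6.2]}}

```text
clock: 55.57
position: [0.5106, 0.0519, 0.1526]
ee_rot: [0.0, 1.0, 0.016, -0.001]
contact_force: [0.8, -0.4, 0.6]
width: 0.0301
gripper_force: 0.0
```

Run:
```python
from h import *
P=get_image("wrist"); print(tool()[0],yaw(tool()[1]))
X=place("BR")[0]; go(X[0]-.005,X[1],.099,-88)
```

```text
[0.51173054 0.05195693 0.15392756] -88.11499611311835
shift [-0.6 -0.7 54.9] turn -0.1 alt 179.9 q6 86.2 rows 2
```

{"api": "apply_moves", "payload": {"deltas": [30,-0.6,-0.7,30,-0.1,30,-0.6,-0.7,50,-0.1,30,-0.6,-0.7,54.5,-0.1,30,-0.6,-0.7,54.5,-0.1,30,-0.6,-0.7,54.5,-0.1,0,-0.6,-0.7,54.5,-0.1,0,-0.6,-0.7,54.5,-0.1,0,-0.6,-0.7,54.5,-0.1,0,-0.6,-0.7,54.5,-0.1,0,-0.6,-0.7,51.5,-0.1,0,-0.6,-0.7,50.5,-0.1,0,-0.6,-0.7,50.5,-0.1], "squeeze": 40}}

```text
clock: 56.62
position: [0.5102, 0.0531, 0.1032]
ee_rot: [-0.0, 1.0, 0.017, -0.0]
contact_force: [-0.2, -0.5, -1.1]
width: 0.0092
gripper_force: 41.8
```

Run:
```python
from h import *
P=get_image("wrist"); s=tool()[2]; print(tool()[0],s["width"],s["contact_force"])
X=place("BR")[0]; go(X[0],X[1],.0975,-88)
```

```text
[0.51005116 0.05309448 0.1029193 ] 0.009655122711201473 [-0.16368141 -0.13959502 -1.69233985]
shift [6.1 0.7 5.4] turn -0.0 alt 180.0 q6 86.2 rows 1
```

{"api": "apply_moves", "payload": {"deltas": [0,5.2,0.5,0,0,0,5.2,0.5,0,0,0,5.2,0.5,2,0,0,5.2,0.5,4,0,0,5.2,0.5,5,0,0,5.2,0.5,5.5,0,0,5.2,0.5,5.5,0]}}

```text
clock: 57.25
position: [0.5159, 0.0525, 0.1005]
ee_rot: [0.0, 1.0, 0.017, 0.001]
contact_force: [-6.3, -0.5, 20.3]
width: 0.0093
gripper_force: 45.5
```

{"api": "apply_moves", "payload": {"deltas": [30,0,0,0,0,30,0,0,0,0,30,0,0,0,0,30,0,0,-25,0,30,0,0,-65,0,30,0,0,-105,0,10,-50,0,-145,0,0,-90,0,-185,0,0,-100,0,-190,0,0,-100,0,-190,0,0,-100,0,-190,0]}}

```text
clock: 58.17
position: [0.415, 0.0493, 0.2893]
ee_rot: [0.0, 1.0, 0.017, 0.002]
contact_force: [1.1, -0.2, -0.2]
width: -0.0001
gripper_force: 0.0
```

Run:
```python
from scan import *
P=get_image("wrist"); P=get_image("wrist"); print(tool()[0],tool()[2]["clock"]); joint(P)
for k in PL: scan(P,k)
```

```text
[0.41604586 0.04925081 0.28688723] 58.2667
iou at nominal 0.942 best 0.963
TL off mm [0.3 1.4] deg -0.1
TR off mm [ 1.  -2.8] deg -0.4
BR off mm [-0.4  0.7] deg 0.4
BL off mm [-1.1  1.1] deg 0.2
TL long - bb bb bb bb bb bb bb bb bb bb bb bb bb bb bb bb bb bb bb bb bb .. .. .. .. .. .. .. .. .. .. .. .. 
TL long + bb bb bb bb bb bb bb bb bb bb bb bb bb bb bb Yb Yb YY YY Yb Yb bb bb bb bb bb bb bb bb bb bb bb bb 
TL short - bb bb bb bb bb bb bb bb bb bb bb bb bb bb bb bb .. .. .. .. .. .. .. .. .. .. .. .. .. .. .. .. .. 
TL short + bb bb bb bb bb bb bb bb bb bb bb bb bb bb bb bb bb bb bb bb bb bb bb bb bb bb bY bY bY bY bY bY bY 
TR long - bb bb bb bb bb bb bb bb bb bb bb bb bb bb bb bb bb bb bb bb bb bb bb bb bb bb bb bb bb bb bb bb bb 
TR long + bb bb bb bb bb bb bb bb bb bb bb bb bb bb bY YY YY YY YY YY YY YY YY YY YY .. bb .. .. .. .. .. .. 
TR short - bb bb bb bb bb bb bb bb bb bb bb bb bb bb bb bb bb bb bb Yb YY YY YY Yb Yb Yb Yb Yb Yb Yb Yb Yb Yb 
TR short + bb bb bb bb bb bb bb bb bb bb bb bb bb bb bb bb YY YY YY .. bb .. .. .. .. .. .. .. .. .. .. .. .. 
BR long - bb bb bb bb
[... 161 characters left out ...]
 b. .. .. .. .. .. .. .. .. .. .. .. 
BR short - bb bb bb bb bb bb bb bb bb bb bb bb bb bb bb bb YY YY YY YY YY YY YY Yb Yb Yb Yb Yb Yb Yb Yb Yb Yb 
BR short + bb bb bb bb bb bb bb bb bb bb bb bb bb bb bb bb bb bb YY YY YY YY YY YY .Y .. bb .. .. .. .. .. .. 
BL long - bb bb bb bb bb bb bb bb bb bb bb bb bb bb bb bb bb bb bb .. .. .. .. .. .. .. .. .. .. .. .. .. .. 
BL long + bb bb bb bb bb bb bb bb bb bb bb bb bb bb bb bb bb bb bb .b Yb YY YY bb bb bb bb bb bb bb bb bb bb 
BL short - bb bb bb bb bb bb bb bb bb bb bb bb bb bb bb bb Y. YY YY .. bb .b .. .. .. .. .. .. .. .. .. .. .. 
BL short + bb bb bb bb bb bb bb bb bb bb bb bb bb bb bb bb bb Yb Yb Yb YY YY YY YY bY bY bY bY bY bY bY bY bY
```

Every carton is now within about 1–2 mm of its outline. Next, the bell at (0.670, 0.232).

Run:
```python
from h import *
go(.670,.232,.12,-88)
```

```text
shift [ 260.  -173.8  167. ] turn -0.0 alt 180.0 q6 85.2 rows 9
```

{"api": "apply_moves", "payload": {"deltas": [0,260,-174,40,0,0,260,-174,40,0,0,260,-174,40,0,0,260,-174,40,0,0,260,-174,40,0,0,260,-174,40,0,0,260,-174,60,0,0,260,-174,100,0,0,260,-174,140,0,0,260,-174,165,0,0,260,-174,165,0,0,260,-174,165,0]}}

```text
clock: 59.27
position: [0.6678, 0.2318, 0.1172]
ee_rot: [0.001, 1.0, 0.017, -0.005]
contact_force: [1.3, 0.4, 0.5]
width: -0.0
gripper_force: 0.0
```

Run:
```python
from h import *
P=get_image("wrist"); print(tool()[0])
for r in place_of("bell_top",P): print(r["score"],r["point"],atz(P,r["point"],.03),proj(P,[.67,.232,.03]))
h=masks(P)["hsv"][...,2]; d=((h<110)&(h>60)).astype(np.uint8)
go(.67,.232,.06,-88)
```

```text
[0.66979507 0.23218295 0.12096461]
0.63 [285.5, 218.7] [0.67279801 0.22877053 0.03      ] [280.8719412  222.27125961]
shift [-1.   0.4 63.5] turn -0.0 alt 180.0 q6 101.5 rows 2
```

Position confirmed. Descending in small steps until contact.

{"api": "apply_moves", "payload": {"deltas": [0,1,1.5,30,0,0,1,1.5,50,0,0,1,1.5,58,0,0,1,1.5,62,0,0,1,1.5,62,0]}}

```text
clock: 59.78
position: [0.6714, 0.2308, 0.0621]
ee_rot: [-0.0, 1.0, 0.017, 0.001]
contact_force: [0.4, -0.1, 0.4]
width: 0.0001
gripper_force: 0.0
```

{"api": "apply_moves", "payload": {"deltas": [0,0,0,2,0,0,0,0,4,0,0,0,0,6,0,0,0,0,6,0]}}

```text
clock: 60.12
position: [0.6706, 0.2308, 0.0549]
ee_rot: [-0.0, 1.0, 0.017, 0.0]
contact_force: [-1.3, -0.8, -0.2]
width: 0.0002
gripper_force: 0.0
```

{"api": "apply_moves", "payload": {"deltas": [0,0,0,1.5,0,0,0,0,3,0,0,0,0,4.5,0,0,0,0,4.5,0]}}

```text
clock: 60.45
position: [0.6702, 0.2307, 0.0496]
ee_rot: [0.0, 1.0, 0.017, -0.0]
contact_force: [-0.3, 0.6, -0.8]
width: -0.0001
gripper_force: 0.0
```

{"api": "apply_moves", "payload": {"deltas": [0,0,0,1.5,0,0,0,0,3,0,0,0,0,4,0,0,0,0,4,0]}}

```text
clock: 60.78
position: [0.6703, 0.2307, 0.0456]
ee_rot: [0.0, 1.0, 0.017, -0.0]
contact_force: [0.5, 0.2, 0.2]
width: 0.0
gripper_force: 0.0
```

{"api": "apply_moves", "payload": {"deltas": [0,0,0,1.5,0,0,0,0,3,0,0,0,0,4,0,0,0,0,4,0]}}

```text
clock: 61.12
position: [0.6703, 0.2307, 0.0417]
ee_rot: [0.0, 1.0, 0.017, -0.0]
contact_force: [0.5, -0.1, 0.2]
width: -0.0003
gripper_force: 0.0
```

{"api": "apply_moves", "payload": {"deltas": [0,0,0,1.5,0,0,0,0,3,0,0,0,0,4,0,0,0,0,4,0]}}

```text
clock: 61.45
position: [0.6706, 0.2308, 0.0381]
ee_rot: [-0.0, 1.0, 0.017, 0.0]
contact_force: [-0.7, 0.4, 1.8]
width: 0.0003
gripper_force: 0.9
```

{"api": "apply_moves", "payload": {"deltas": [0,0,0,1,0,0,0,0,2,0,0,0,0,3,0,0,0,0,3,0]}}

```text
clock: 61.78
position: [0.6706, 0.2307, 0.0352]
ee_rot: [-0.0, 1.0, 0.017, 0.0]
contact_force: [0.2, -0.2, 2.8]
width: -0.0002
gripper_force: 1.8
```

{"api": "apply_moves", "payload": {"deltas": [0,0,0,1,0,0,0,0,2,0,0,0,0,3,0,0,0,0,3,0]}}

```text
clock: 62.12
position: [0.6706, 0.2307, 0.033]
ee_rot: [-0.0, 1.0, 0.017, 0.0]
contact_force: [-1.9, -0.3, 8.2]
width: 0.0001
gripper_force: 4.0
```

The force reached 8 N, past the 5 N that takes the plunger fully down. Now I retreat and do a final numeric check.

{"api": "apply_moves", "payload": {"deltas": [0,0,0,-20,0,0,0,0,-60,0,0,0,0,-100,0,0,0,0,-140,0,0,0,0,-180,0,0,-100,100,-220,0,0,-250,178,-255,0,0,-250,178,-255,0,0,-250,178,-255,0,0,-250,178,-255,0,0,-250,178,-255,0,0,-250,178,-255,0]}}

```text
clock: 63.12
position: [0.4444, 0.0575, 0.2808]
ee_rot: [0.0, 1.0, 0.018, -0.0]
contact_force: [0.2, -0.9, 1.2]
width: 0.0003
gripper_force: 0.0
```

Run:
```python
from h import *
P=get_image("wrist"); P=get_image("wrist"); s=tool()[2]; print(tool()[0],s["clock"],s["contact_force"]); joint(P)
sc=get_image("scene");sd=get_image("side")
for pic in (sd,sc):
    m=masks(pic)["brown"]; S=np.zeros(m.shape,bool)
    for k in PL: S|=sil(pic,*place(k)[0],np.radians(place(k)[1]),.006).astype(bool)
    print("inside",round((m&S).sum()/S.sum(),3))
m=masks(sc)["lid"].astype(np.uint8); n,l,st,ce=cv2.connectedComponentsWithStats(m)
for w in W: u=proj(sc,[*w,.113]); i=min((i for i in range(1,n) if st[i,4]>40),key=lambda i:np.hypot(*(ce[i]-u))); print(np.round(u,1),np.round(ce[i],1))
for q in("oil","bowl","spoon","tin"):
    r=place_of(q,sc)[:1]; print(q,[np.round(atz(sc,a["point"],0),3) for a in r])
```

```text
[0.4419876  0.05620508 0.28240907] 63.2167 [ 1.45716367  0.38523383 -0.41192959]
iou at nominal 0.957 best 0.977
TL off mm [2.4 1.7] deg -0.2
TR off mm [-0.3 -2.7] deg 0.9
BR off mm [-1.2  0.8] deg -0.0
BL off mm [-0.7  1. ] deg 0.1
inside 0.955
inside 0.945
[259.6 123.5] [256.8 123.3]
[271.6 135.3] [271.8 136.3]
[284.1 147.8] [284.5 148.9]
oil [array([0.442, 0.528, 0.   ])]
bowl [array([ 0.681, -0.368,  0.   ])]
spoon [array([0.779, 0.035, 0.   ])]
tin [array([ 0.44 , -0.505,  0.   ])]
```

```bash
python3 -c "
from rig import sign_off; print(sign_off())"
```

```text
the job is handed in; nothing more can be done
None
```

I handed the order in at about 63 s: four cartons upright in their outlines (within about 3 mm by camera fit), all three pots home in the wells, then the bell pressed fully down (about 8 N), with the other kitchen things left in place.

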